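# Load the produce washer and wind its timer

## Robot

A 6-joint arm with a two-finger parallel gripper is mounted at the origin on a cart in front of the work surface, level with it; the furniture and walls round the work are solid. World frame = base frame: x ahead of the robot, y to its left, z up, the work surface at z = 0. Lengths are in m, angles in rad, forces in N, time in s.
With the tool pointing down it reaches from about 0.275 to 0.85 m from the base axis. Payload 19 kg.
Tool frame: the origin (TCP) lies between the finger pads; the fingertips stand ctrl.finger_overhang ahead of it and the grasp point (between the pads) is the TCP (ctrl.finger_overhang is the distance from the TCP to the fingertips, in m); z points along the fingers, y is the line along which they close (so a half turn about z gives the same grasp; the last joint's range is limited). The gripper opens to 85 mm and grips with 20 to 120 N. Pads are 22 mm wide; open, the fingers measure 114 mm over their backs; the gripper's body (76 mm by 85 mm) begins 54 mm behind the grasp point. The pads swing forward as they close: fully open they stand 13 mm farther back than shut.
Start: joints at [-1.441, 0.15, 1.437, -0, 1.554, -0.134], TCP at [0.15, -0.555, 0.25] pointing down, gripper open.
Joint ranges: [-2.8, 2.8], [-0.68, 2.1], [0.12, 2.68], [-1.39, 4.53], [0.16, 2.79], [-2.81, 2.81]. Speed limits (rad/s): [1.89, 1.89, 2.22, 3.01, 3.01, 3.01].

## Interface

Orientations are given as a unit quaternion [x, y, z, w].
In Python, from bench import ctrl gives the robot as it stands.
- The arm moves only by the shell command python3 shift.py 'ROWS'. ROWS is a JSON list of rows, 1 to 10 of them, each of 7 numbers: a rotation vector rx, ry, rz in rad, then dx, dy, dz in m, then the finger opening in m; each row shifts and turns the commanded pose from where the row before left it, along the tool's axes as they then stand; what a row does not reach is not made up. A row lasts 1/12 s, in which the tool goes at most 0.0417 m and 0.125 rad, less where a joint would pass 70% of its speed; a pose out of reach is approached as far as the arm can. The fingers move at their own pace and stop on an object; the grip force is fixed at half the most. Time passes only in rows, so rows that do not move let the fingers close. It prints the time, the measured TCP pose, the force, the opening and the grip force at its end.
- ctrl.sense(): the state, without advancing time (a new reading comes with each control period).
- ctrl.capture(name): name is "scene" or "side" or "wrist"; returns the picture (400x640x3 uint8, red, green, blue); there is no depth.
- ctrl.camera_model(name): a dict with "camera_matrix" (3x3 intrinsics, pixels), "world_from_camera" (4x4, takes a point from camera to world coordinates). Camera axes: x right, y up, looking along -z (the intrinsics and any distortion apply to the point x, -y, -z); pixel columns grow to the right and rows downward; lengths in m; the calibration is good to about 2 mm. A picture is of the moment at which its call begins: read the wrist's pose just before it. camera_model takes no time and is no camera call; for the wrist camera it gives the pose at the moment of the call.
- ctrl.job_done(): hands the job in; it is judged then, once.
The state is a dict: "time_s": time; "qpos": joint angles; "qd": joint speeds; "tau": joint torques, N m; "tcp_pos": TCP position; "orientation": TCP orientation; "force": force on the tool from outside, world axes, zero at the start; "torque": the same for the moment, N m; "gripper_width": finger opening in m; "grip_force": force on a finger pad.
Only numpy, scipy, OpenCV 4.12 (cv2) and the standard library are available. Lean on these libraries where they do the work, as an engineer would, in place of code of your own. Each camera call takes 0.05 s, during which the arm holds its last target. There are 200 camera calls.

## Task

Get the citrus scrubbed: stand the bowl on the worktop centrally under the washer's outlet spout, and feed every lemon and lime from the sheet pan into the washer through its sprung feed flap, holding the flap open while each goes past and letting it spring shut. When all that is done, wind the timer clockwise all the way to its stop, and leave the apple and the honey jar where they are.

Things in the scene. Friction and masses are not known exactly. Their poses are not given: they have to be found in the camera images.
- washer: countertop produce washer, fixed: white plinth, clear closed tub, white deck; 204 (x) x 284 (y) x 270 mm high. Origin: centre of its underside, z up. In its frame the spout points to +y (to the middle of the worktop), feed mouth in the -y part of the deck, timer knob in the +y part. Tub floor inside falls from 140 mm above the worktop at the -y end to 95 mm at the spout end; fruit rolls there
- mouth (a point): centre of the rectangular feed mouth, the only way into the tub, level with the deck top (270 mm above the worktop); axes as the washer's. The mouth is 104 mm along x and 130 mm along y, closed by a steel flap 4 mm below the deck top
- flap (a joint): feed flap, 0 shut, 1.45 rad open. Hinge along the mouth's -y edge, 63 mm from the mouth centre; the +y edge swings down into the tub. A spring (0.25 N m shut, 0.4 open) shuts it: fruit laid on it stays up. Fingers straddling the fruit along the washer's y go in with it and hold the flap open: 8 mm off the mouth centre towards the hinge, tips 48 mm below the deck, the fruit falls past when let go
- outlet (a point): point on the worktop where the middle of the bowl belongs, under the lip of the steel spout, 235 mm from the washer's centre along its +y. The spout's underside is at least 80 mm above the worktop; it is 107 mm wide and ends 220 mm from the washer's centre; the plinth's side is 142 mm from it
- timer (a joint): wind-up timer knob on the deck: 0 run out, 4.71 rad fully wound, at its stop; winding is clockwise seen from above. A spring and friction work against winding, up to 0.12 N m; the knob stays where it is left
- timer_grip (a point): on the timer knob's vertical axis, 303 mm above the worktop, at the height to grip. The knob is a bar 50 mm long (along this point's x axis, which turns with it), 12 mm thick (y), standing from 279 to 313 mm above the worktop on a round skirt 54 mm across; nothing else stands near it on the deck. It takes several partial turns
- bowl: stoneware bowl, 168 mm across the rim, 62 mm high, foot about 115 mm across, wall about 8 mm, sloping outward; origin: centre of its underside, z up. Can be pinched by its rim and slid; 0.42 kg
- pan: aluminium sheet pan 250 mm (x) x 180 mm (y) that the citrus lies on, fixed; floor 4 mm thick, rim 15 mm high. Origin: centre of its underside
- lemon_1_mid (a point): a lemon, 75 x 58 x 59 mm, lying on its side on the sheet pan at the start. May be absent. This point is its centre, 29.5 mm above what it rests on; its x axis is the long axis (stem to tip), so across y or z it is the smaller size
- lemon_2_mid (a point): a lemon, 75 x 58 x 59 mm, lying on its side on the sheet pan at the start. May be absent. This point is its centre, 29.5 mm above what it rests on; its x axis is the long axis (stem to tip), so across y or z it is the smaller size
- lime_1_mid (a point): a lime, 60 x 48 x 48 mm, lying on its side on the sheet pan at the start. May be absent. This point is its centre, 24 mm above what it rests on; its x axis is the long axis (stem to tip), so across y or z it is the smaller size
- lime_2_mid (a point): a lime, 60 x 48 x 48 mm, lying on its side on the sheet pan at the start. May be absent. This point is its centre, 24 mm above what it rests on; its x axis is the long axis (stem to tip), so across y or z it is the smaller size
- apple: red apple, 77 mm, on the worktop behind the bowl; not part of the job. Origin: its underside at the start
- honey_jar: honey jar, 62 x 90 mm high, to the right of the washer; not part of the job. Origin: centre of its underside

How it is judged:
By the outcome, as a careful person would: the job done as asked, in the order asked, and still so for the second after the job is handed in, with the robot touching nothing.
Of lemon_1, lemon_2, lime_1, lime_2 only 3 to 4 are there at a start; the rules pass over those that are not, and their reading is None.
At some moment in a run one of lemon_1, lemon_2, lime_1, lime_2, bowl may be knocked a few centimetres aside while the robot is not near it.
It also fails if it takes over 210 s, if anything falls off the work surface, if the arm or the gripper's body presses on something with over 40 N, if the wrist force passes 120 N, or if a joint passes its speed limit or range.

## Working session

There is one attempt and no reset: what is moved stays moved. The work goes in short steps, Python scripts to look and compute and a shell command to move; the robot and the scene stay as the last step left them, time stands still between calls to the robot, and variables do not carry over. Pictures are saved under pics/ and viewed, at most 14 in all, crops included, and the job is handed in when it is done.

```bash
ls; mkdir -p pics; python3 - <<'E'
from bench import ctrl
import cv2
print(ctrl.finger_overhang, ctrl.sense())
for n in("scene","side"):
    cv2.imwrite(f"pics/{n}0.png",cv2.cvtColor(ctrl.capture(n),cv2.COLOR_RGB2BGR)); print(ctrl.camera_model(n))
E
```

```text
bench.py
pics
shift.py
0.019 {'time_s': 0.0, 'qpos': array([-1.44098814e+00,  1.50969915e-01,  1.43798626e+00,  4.93784726e-06,
        1.55379038e+00, -1.33999898e-01]), 'qd': array([ 2.37383372e-03, -6.05350433e-04, -1.54368866e-03,  3.68398726e-04,
       -1.80923242e-03,  4.07179995e-05]), 'tau': array([ 2.02808548e-05, -7.13054180e+01, -5.70866024e+01, -1.00020218e-04,
        8.70024960e-03, -8.22734069e-05]), 'tcp_pos': array([ 0.14989176, -0.55490568,  0.24970689]), 'orientation': array([ 9.91313108e-01,  1.31521818e-01,  3.67773661e-06, -5.76942448e-04]), 'force': array([0.17650914, 0.17632457, 0.34455411]), 'torque': array([ 0.02138208, -0.06080479, -0.01406695]), 'grip_force': 0.0, 'gripper_width': 0.085013343388901}
{'camera_matrix': array([[452.26124834,   0.        , 320.0456189 ],
       [  0.        , 452.26124834, 198.06239454],
       [  0.        ,   0.        ,   1.        ]]), 'world_from_camera': array([[ 0.78958332,  0.43098352, -0.43681963, -0.23258576],
       [-0.61360641,  0.56233085, -0.55432048, -1.00636263],
       [ 0.00673416,  0.70571753,  0.70846131,  1.38015133],
       [ 0.        ,  0.        ,  0.        ,  1.        ]])}
{'camera_matrix': array([[373.19648093,   0.        , 320.12277129],
       [  0.        , 373.19648093, 203.41147471],
       [  0.        ,   0.        ,   1.        ]]), 'world_from_camera': array([[-0.71890645,  0.39289322, -0.5734182 , -0.17385968],
       [-0.69504401, -0.41739946,  0.5853986 ,  0.63849468],
       [-0.0093453 ,  0.81939771,  0.57314925,  0.87337639],
       [ 0.        ,  0.        ,  0.        ,  1.        ]])}
```
View pics/scene0.png

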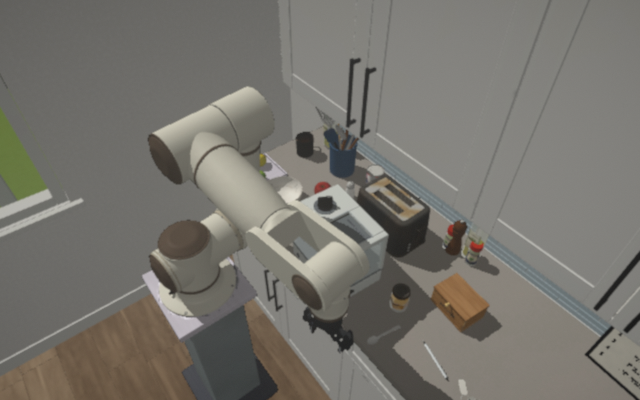

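View pics/side0.png

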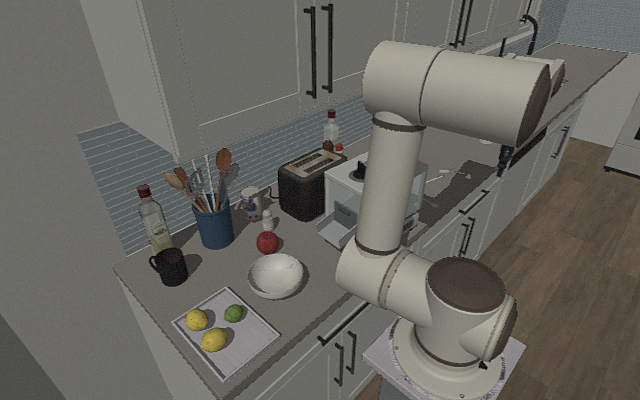

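Side view: two lemons (197,319), (214,339), one lime (233,313), bowl (276,277), apple (267,243), washer partly behind the arm (~370,190). I'll crop for measuring.

```bash
cat > h.py <<'E'
from bench import ctrl
import numpy as np, cv2
from scipy.spatial.transform import Rotation as R
def ray(n,u,v,z,cm=None):
    cm=cm or ctrl.camera_model(n); K=cm["camera_matrix"];T=cm["world_from_camera"]
    d=np.linalg.inv(K)@[u,v,1]; d=T[:3,:3]@(d*[1,-1,-1]); o=T[:3,3]
    return o+d*(z-o[2])/d[2]
def proj(n,p,cm=None):
    cm=cm or ctrl.camera_model(n); K=cm["camera_matrix"];T=cm["world_from_camera"]
    c=T[:3,:3].T@(np.asarray(p)-T[:3,3]); q=K@(c*[1,-1,-1]); return q[:2]/q[2]
def yaw(): # direction of tool x, tilt of tool z
    M=R.from_quat(ctrl.sense()["orientation"]).as_matrix(); return M
def togo(p,ang=None):
    """tool-axes shift to world TCP p; ang: wanted world direction (deg) of the closing line (tool y)"""
    s=ctrl.sense(); M=R.from_quat(s["orientation"]).as_matrix()
    out=dict(d=np.round(M.T@(np.array(p)-s["tcp_pos"]),4))
    if ang is not None:
        a=np.degrees(np.arctan2(M[1,1],M[0,1])); e=(ang-a+90)%180-90
        out["rz"]=round(-np.radians(e),3); out["q6"]=round(s["qpos"][5],2)
    return out
def save(n,name,crop=None,k=1):
    im=cv2.cvtColor(ctrl.capture(n),cv2.COLOR_RGB2BGR)
    cv2.imwrite(f"pics/{name}_raw.png",im)
    if crop: x0,y0,x1,y1=crop; im=im[y0:y1,x0:x1]
    cv2.imwrite(f"pics/{name}.png",cv2.resize(im,None,fx=k,fy=k,interpolation=cv2.INTER_CUBIC))
E
python3 - <<'E'
from h import *
im=cv2.imread("pics/side0.png")[140:380,160:460]
cv2.imwrite("pics/side0c.png",cv2.resize(im,None,fx=2.5,fy=2.5,interpolation=cv2.INTER_CUBIC))
for u,v,z in [(197,319,.0335),(214,339,.0335),(233,313,.028),(276,277,.06),(267,243,.04)]: print(u,v,ray("side",u,v,z).round(3))
E
```

```text
197 319 [0.528 0.407 0.033]
214 339 [0.441 0.41  0.033]
233 313 [0.478 0.325 0.028]
276 277 [0.47  0.172 0.06 ]
267 243 [0.628 0.079 0.04 ]
```

View pics/side0c.png

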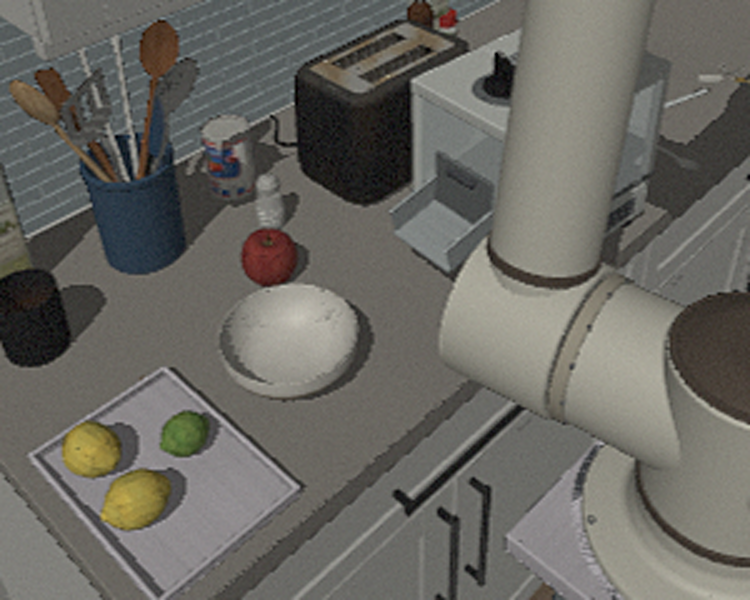

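```bash
python3 shift.py '[[0,0,0,0.02,0,-0.035,0.085],[0,0,0,0.031,-0.018,-0.017,0.085],[0,0,0,0.031,-0.018,-0.017,0.085],[0,0,0,0.031,-0.018,-0.017,0.085],[0,0,0,0.031,-0.018,-0.017,0.085],[0,0,0,0.031,-0.018,-0.017,0.085],[0,0,0,0.031,-0.018,-0.017,0.085],[0,0,0,0.031,-0.018,-0.017,0.085],[0,0,0,0.031,-0.018,-0.017,0.085],[0,0,0,0.031,-0.018,-0.017,0.085]]'
python3 shift.py '[[0,0,0,0.01,-0.04,0,0.085],[0,0,0,0.01,-0.04,0,0.085],[0,0,0,0.01,-0.04,0,0.085],[0,0,0,0.01,-0.04,0,0.085],[0,0,0,0.01,-0.04,0,0.085],[0,0,0,0.01,-0.04,0,0.085],[0,0,0,0.01,-0.04,0,0.085],[0,0,0,0.01,-0.04,0,0.085],[0,0,0,0.01,-0.04,0,0.085],[0,0,0,0.01,-0.04,0,0.085]]'
python3 - <<'E'
from h import *
print(ctrl.sense()["qpos"],ctrl.sense()["tcp_pos"])
save("scene","sc1",(230,130,470,330),3)
E
```

```text
time_s: 0.93
tcp_pos: [0.3971, -0.3191, 0.439]
orientation: [0.991, 0.131, -0.0, -0.0]
force: [0.8, -1.9, -0.4]
gripper_width: 0.0852
grip_force: 0.0
time_s: 1.77
tcp_pos: [0.3877, 0.0934, 0.4383]
orientation: [0.991, 0.131, 0.0, -0.0]
force: [1.3, -0.2, 0.5]
gripper_width: 0.0849
grip_force: 0.0
[ 4.26205263e-02 -2.11291799e-01  1.41341711e+00  9.68471875e-05
  1.93919340e+00  1.34986953e+00] [0.3877364  0.0934328  0.43834595]
```

View pics/sc1.png

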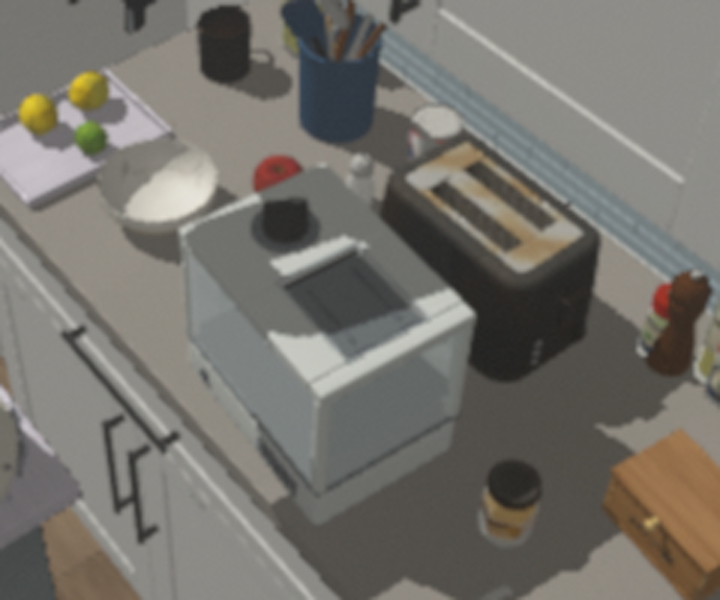

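Scene crop: deck corners at about (183,232), (325,168), (472,310), (318,385); knob (285,215); mouth left of centre (355,300); lemons (38,112), (88,90), lime (90,137).

```bash
python3 - <<'E'
from h import *
for u,v,z in [(183,232,.27),(325,168,.27),(472,310,.27),(318,385,.27),(38,112,.0335),(88,90,.0335),(90,137,.028),(160,183,.05),(285,210,.303)]: print(u,v,ray("scene",230+u/3,130+v/3,z).round(4))
for u,v in [(197,319),(214,339)]:print(ray("side",u,v,.0335).round(3))
# predicted visible?
w=ctrl.camera_model("wrist");print(w["world_from_camera"].round(3),w["camera_matrix"][0,0])
save("wrist","w1")
E
```

```text
183 232 [ 0.3464 -0.1129  0.27  ]
325 168 [ 0.5408 -0.1295  0.27  ]
472 310 [ 0.5255 -0.3961  0.27  ]
318 385 [ 0.3309 -0.373   0.27  ]
38 112 [0.4411 0.4133 0.0335]
88 90 [0.528  0.4108 0.0335]
90 137 [0.4758 0.3242 0.028 ]
160 183 [0.4905 0.1617 0.05  ]
285 210 [ 0.4391 -0.1809  0.303 ]
[0.528 0.407 0.033]
[0.441 0.41  0.033]
[[ 0.266  0.927  0.265  0.454]
 [-0.964  0.257  0.07   0.118]
 [-0.003 -0.274  0.962  0.562]
 [ 0.     0.     0.     1.   ]] 284.7312664055544
```

View pics/w1.png

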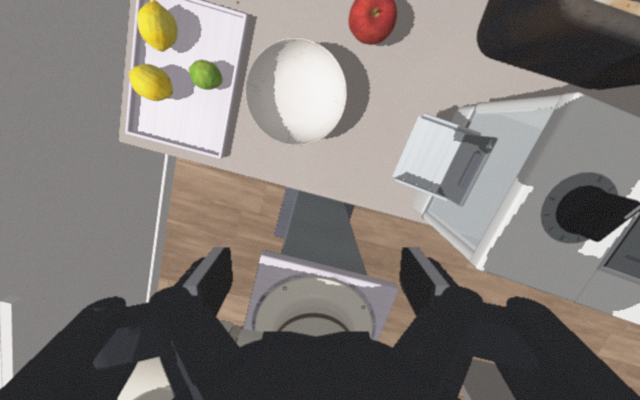

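Wrist view: lemons (157,26) and (151,82), lime (205,74), bowl rim centre (297,91), spout lip corners (425,116)/(395,177), knob (588,205), deck +y edge corners (580,95)/(478,268).

```bash
python3 - <<'E'
from h import *
for l,u,v,z in [("lemA",157,26,.0335),("lemB",151,82,.0335),("lime",205,74,.028),("rimc",297,91,.062),("rimL",247,91,.062),("rimR",347,91,.062),("rimT",297,39,.062),("rimB",297,143,.062),("apple",373,18,.04),("lip1",425,116,.085),("lip2",395,177,.085),("dk1",580,95,.27),("dk2",478,268,.27),("A1",148,5,.0335),("A2",166,47,.0335),("B1",132,72,.0335),("B2",171,94,.0335),("l1",191,65,.028),("l2",220,84,.028),("panBL",131,139,.015),("panBR",221,157,.015)]: print(l,ray("wrist",u,v,z).round(4))
E
```

```text
lemA [0.526  0.407  0.0335]
lemB [0.4374 0.4067 0.0335]
lime [0.4752 0.3211 0.028 ]
rimc [0.4888 0.1578 0.062 ]
rimL [0.4667 0.2371 0.062 ]
rimR [0.5108 0.0786 0.062 ]
rimT [0.5629 0.177  0.062 ]
rimB [0.4073 0.1368 0.062 ]
apple [0.6297 0.0694 0.04  ]
lip1 [ 0.5058 -0.0514  0.085 ]
lip2 [ 0.3991 -0.039   0.085 ]
dk1 [ 0.5438 -0.1232  0.27  ]
dk2 [ 0.3463 -0.1064  0.27  ]
A1 [0.5523 0.4247 0.0335]
A2 [0.4988 0.3888 0.0335]
B1 [0.4446 0.4399 0.0335]
B2 [0.4271 0.3709 0.0335]
l1 [0.4829 0.3466 0.028 ]
l2 [0.4662 0.2932 0.028 ]
panBL [0.3263 0.4418 0.015 ]
panBR [0.3384 0.2724 0.015 ]
```

```bash
python3 shift.py '[[0,0,0.111,0,0,0.04,0.06],[0,0,0.111,0,0,0.04,0.06],[0,0,0.111,0,0,0.04,0.06],[0,0,0.111,0,0,0.04,0.06],[0,0,0,0,0,0.02,0.06]]'
python3 - <<'E'
from h import *
print(togo([.5014,.2325,.14],79.6))
E
```

```text
time_s: 2.28
tcp_pos: [0.3871, 0.0911, 0.2538]
orientation: [0.996, -0.094, -0.002, 0.0]
force: [-0.2, 0.8, -0.5]
gripper_width: 0.0598
grip_force: 0.0
{'d': array([ 0.0863, -0.1605,  0.1132]), 'rz': np.float64(-0.007), 'q6': np.float64(1.8)}
```

```bash
python3 shift.py '[[0,0,0,0.0173,-0.0321,0.014,0.06],[0,0,0,0.0173,-0.0321,0.014,0.06],[0,0,0,0.0173,-0.0321,0.014,0.06],[0,0,0,0.0173,-0.0321,0.014,0.06],[0,0,0,0.0173,-0.0321,0.014,0.06],[0,0,0,0,0,0.035,0.06],[0,0,0,0,0,0.0,0.06]]'
python3 - <<'E'
from h import *
print(togo([.5014,.2325,.06],79.6))
save("wrist","w2")
E
```

```text
time_s: 2.87
tcp_pos: [0.5009, 0.2338, 0.147]
orientation: [0.996, -0.089, -0.004, 0.002]
force: [-1.9, -0.8, -2.1]
gripper_width: 0.0601
grip_force: 0.0
{'d': array([0.0014, 0.0009, 0.087 ]), 'rz': np.float64(0.002), 'q6': np.float64(2.05)}
```

View pics/w2.png

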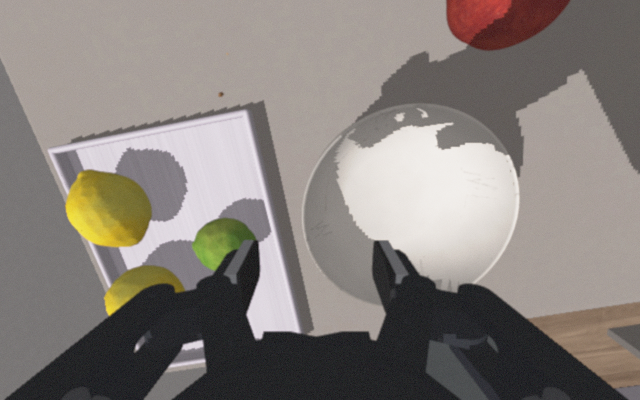

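Fingers straddle the near rim side; bowl rim spans columns 302–519, top row 104; lime close to the outer finger but clear. Narrow slightly and descend.

```bash
python3 - <<'E'
from h import *
for p in [(302,210),(519,195),(410,104)]: print(ray("wrist",*p,.062).round(4))
E
python3 shift.py '[[0,0,0,0.001,0.001,0.03,0.045],[0,0,0,0,0,0.03,0.045],[0,0,0,0,0,0.027,0.045],[0,0,0,0,0,0,0.045]]'
python3 shift.py '[[0,0,0,0,0,0,0],[0,0,0,0,0,0,0],[0,0,0,0,0,0,0],[0,0,0,0,0,0,0],[0,0,0,0,0,0,0]]'
```

```text
[0.5033 0.2437 0.062 ]
[0.4852 0.0769 0.062 ]
[0.5667 0.1538 0.062 ]
time_s: 3.25
tcp_pos: [0.5015, 0.2312, 0.0638]
orientation: [0.996, -0.09, -0.002, 0.001]
force: [-0.6, -1.0, -2.0]
gripper_width: 0.0451
grip_force: 0.0
time_s: 3.67
tcp_pos: [0.5043, 0.2332, 0.0693]
orientation: [0.996, -0.09, 0.002, -0.001]
force: [-3.2, 2.5, 12.2]
gripper_width: 0.0073
grip_force: 54.9
```

```bash
python3 shift.py '[[0,0,0,0,0,-0.006,0],[0,0,0,0,0,0,0]]'; python3 - <<'E'
from h import *
s=ctrl.sense()["tcp_pos"]; print(togo(s+[-.0345,-.181,0]))
E
```

```text
time_s: 3.83
tcp_pos: [0.5041, 0.2328, 0.0749]
orientation: [0.996, -0.09, 0.001, -0.0]
force: [-0.8, 2.0, 3.3]
gripper_width: 0.0065
grip_force: 58.1
{'d': array([-0.0015,  0.1843, -0.0002])}
```

```bash
python3 shift.py '[[0,0,0,0,0.01,0,0],[0,0,0,0,0.021,0,0],[0,0,0,0,0.022,0,0],[0,0,0,0,0.022,0,0],[0,0,0,0,0.022,0,0],[0,0,0,0,0.022,0,0],[0,0,0,0,0.022,0,0],[0,0,0,0,0.022,0,0],[0,0,0,0,0.021,0,0],[0,0,0,0,0,0,0]]'
python3 - <<'E'
from h import *
save("side","s2",(220,140,460,320),3)
E
```

```text
time_s: 4.67
tcp_pos: [0.4704, 0.0491, 0.0733]
orientation: [0.996, -0.091, 0.001, 0.0]
force: [-0.6, -2.1, 1.2]
gripper_width: 0.007
grip_force: 59.4
```

View pics/s2.png

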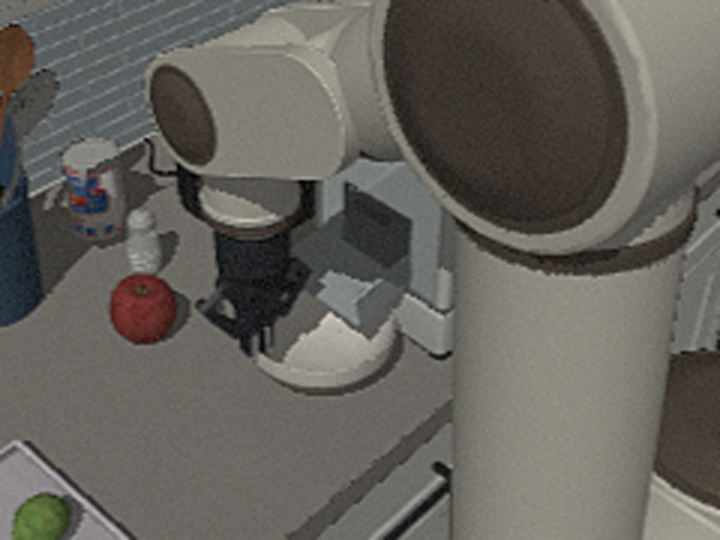

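Bowl slid and sits under the spout, gripper still on its +y rim. Release, lift, and check from above.

```bash
python3 shift.py '[[0,0,0,0,0,0,0.04],[0,0,0,0,0,0,0.04],[0,0,0,0,0,-0.01,0.04],[0,0,0,0,0,-0.04,0.085],[0,0,0,0,0,-0.04,0.085],[0,0,0,0,0,-0.04,0.085],[0,0,0,-0.01,0.01,-0.04,0.085],[0,0,0,-0.01,0.01,-0.04,0.085],[0,0,0,-0.015,0.015,-0.035,0.085],[0,0,0,-0.02,0.02,-0.03,0.085]]'
python3 shift.py '[[0,0,0,-0.01,0.03,-0.02,0.085],[0,0,0,-0.01,0.03,-0.02,0.085],[0,0,0,0,0,0,0.085]]'
python3 - <<'E'
from h import *
print(ctrl.camera_model("wrist")["world_from_camera"].round(4).tolist())
save("wrist","w3")
E
```

```text
time_s: 5.55
tcp_pos: [0.4061, 0.0085, 0.349]
orientation: [0.996, -0.089, 0.001, -0.0]
force: [1.1, -0.8, -0.1]
gripper_width: 0.0847
grip_force: 0.0
time_s: 5.8
tcp_pos: [0.3746, -0.0502, 0.3905]
orientation: [0.996, -0.091, 0.003, 0.001]
force: [1.1, 0.4, 0.4]
gripper_width: 0.0848
grip_force: 0.0
[[-0.1817, 0.9469, 0.2654, 0.4419], [-0.9833, -0.1754, -0.0477, -0.0623], [0.0014, -0.2696, 0.963, 0.5144], [0.0, 0.0, 0.0, 1.0]]
```

View pics/w3.png

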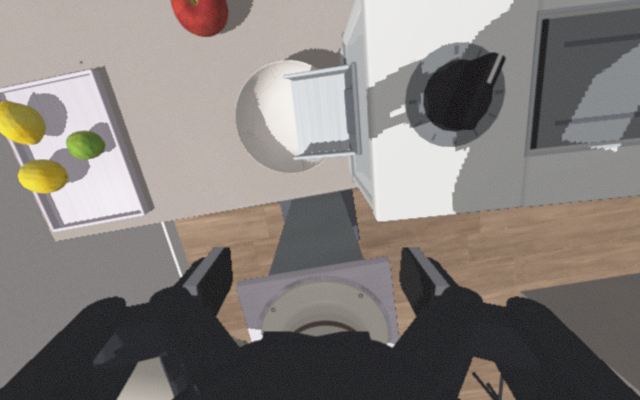

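Bowl rim: left (235,117), top (287,60), bottom (290,173); spout lip (286,76)–(296,159); knob skirt centre (456,95); mouth +y edge (541,20)–(529,150); deck corner (377,220).

```bash
python3 - <<'E'
from h import *
for l,u,v,z in [("rimL",235,117,.062),("rimT",287,60,.062),("rimB",290,173,.062),("lip1",286,76,.1),("lip2",296,159,.1),("lip1",286,76,.085),("lip2",296,159,.085),("skirt",456,95,.275),("m1",541,20,.27),("m2",529,150,.27),("dk",377,220,.27),("lemA",19,122,.0335),("lemB",43,176,.0335),("lime",86,145,.028)]: print(l,ray("wrist",u,v,z).round(4))
E
```

```text
rimL [0.4702 0.0582 0.062 ]
rimT [ 0.533  -0.0359  0.062 ]
rimB [ 0.3709 -0.0061  0.062 ]
lip1 [ 0.5065 -0.0326  0.1   ]
lip2 [ 0.3954 -0.0235  0.1   ]
lip1 [ 0.5088 -0.0316  0.085 ]
lip2 [ 0.3937 -0.0221  0.085 ]
skirt [ 0.4418 -0.1729  0.275 ]
m1 [ 0.4835 -0.2407  0.27  ]
m2 [ 0.3867 -0.2335  0.27  ]
dk [ 0.3479 -0.0998  0.27  ]
lemA [0.5282 0.412  0.0335]
lemB [0.438  0.4126 0.0335]
lime [0.4741 0.3242 0.028 ]
```

```bash
python3 shift.py '[[0,0,-0.12,0,0,0,0.085],[0,0,-0.12,0,0,0,0.085],[0,0,-0.12,0,0,0,0.085],[0,0,-0.12,0,0,0,0.085],[0,0,-0.12,0,0,0,0.085],[0,0,-0.12,0,0,0,0.085],[0,0,-0.12,0,0,0,0.085],[0,0,-0.12,0,0,0,0.085],[0,0,-0.12,0,0,0,0.085],[0,0,-0.12,0,0,0,0.085]]' | head -2
python3 shift.py '[[0,0,-0.12,0,0,0,0.085],[0,0,-0.12,0,0,0,0.085],[0,0,0,0,0,0,0.085]]'
python3 - <<'E'
from h import *
print(togo([.475,.323,.19],-17.4))
E
```

```text
time_s: 6.68
tcp_pos: [0.3764, -0.0465, 0.3856]
time_s: 6.93
tcp_pos: [0.3764, -0.0466, 0.3857]
orientation: [0.806, 0.592, -0.0, -0.0]
force: [0.1, 0.1, -0.4]
gripper_width: 0.0849
grip_force: 0.0
{'d': array([ 0.3821, -0.016 ,  0.1958]), 'rz': np.float64(0.001), 'q6': np.float64(-0.02)}
```

```bash
python3 shift.py '[[0,0,0,0.0382,-0.0016,0.01,0.085],[0,0,0,0.0382,-0.0016,0.01,0.085],[0,0,0,0.0382,-0.0016,0.01,0.085],[0,0,0,0.0382,-0.0016,0.01,0.085],[0,0,0,0.0382,-0.0016,0.01,0.085],[0,0,0,0.0382,-0.0016,0.01,0.085],[0,0,0,0.0382,-0.0016,0.01,0.085],[0,0,0,0.0382,-0.0016,0.01,0.085],[0,0,0,0.0382,-0.0016,0.01,0.085],[0,0,0,0.0382,-0.0016,0.01,0.085]]' | head -2
python3 shift.py '[[0,0,0,0,0,0.03,0.085],[0,0,0,0,0,0.03,0.085],[0,0,0,0,0,0.03,0.085],[0,0,0,0,0,0,0.085],[0,0,0,0,0,0,0.085]]'
python3 - <<'E'
from h import *
print(togo([.475,.323,.03],-17.4))
save("wrist","w4")
E
```

```text
time_s: 7.77
tcp_pos: [0.4773, 0.324, 0.285]
time_s: 8.18
tcp_pos: [0.4771, 0.3214, 0.1954]
orientation: [0.809, 0.588, -0.001, -0.0]
force: [-0.3, 0.3, 0.7]
gripper_width: 0.0851
grip_force: 0.0
{'d': array([ 0.0012, -0.0021,  0.1654]), 'rz': np.float64(-0.009), 'q6': np.float64(0.77)}
```

View pics/w4.png

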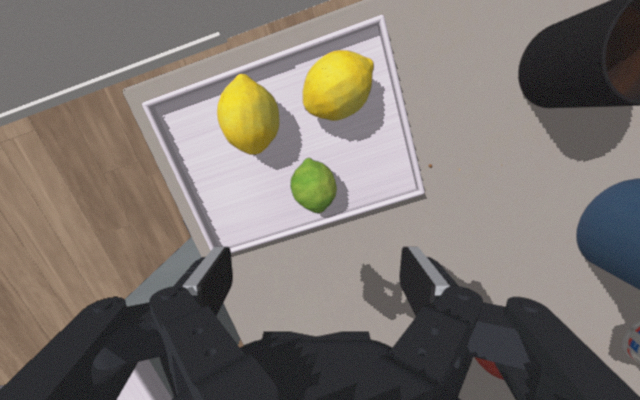

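Settled view: lime (313,185), tips (306,158)–(320,212); lemon B (248,114), tips (240,75)–(256,153); lemon A (338,85), tips (372,64)–(304,106).

```bash
python3 - <<'E'
from h import *
cm=ctrl.camera_model("wrist")
for l,c,a,b,z in [("lime",(313,185),(306,158),(320,212),.028),("B",(249,114),(240,75),(256,153),.0335),("A",(338,85),(372,64),(304,106),.0335)]:
    p,q,r=[ray("wrist",*x,z,cm) for x in(c,a,b)]; d=q-r
    print(l,p.round(4),np.linalg.norm(d).round(3),"closing",np.degrees(np.arctan2(d[1],d[0])).round(1)-90)
E
```

```text
lime [0.4755 0.3258 0.028 ] 0.06 closing -3.9000000000000057
B [0.4389 0.4127 0.0335] 0.073 closing -9.5
A [0.5282 0.4112 0.0335] 0.073 closing -77.7
```

```bash
python3 shift.py '[[0,0,-0.115,0,0,0.04,0.085],[0,0,-0.115,0,0,0.03,0.085],[0,0,0,0,0,0.0,0.085]]' | head -2
python3 - <<'E'
from h import *
print(togo([.4755,.325,.03],-4))
E
```

```text
time_s: 8.48
tcp_pos: [0.4767, 0.3204, 0.123]
{'d': array([ 0.0047, -0.0012,  0.093 ]), 'rz': np.float64(-0.007), 'q6': np.float64(0.53)}
```

```bash
python3 shift.py '[[0,0,0,0.0047,-0.0012,0.033,0.085],[0,0,0,0,0,0.033,0.085],[0,0,0,0,0,0.025,0.085],[0,0,0,0,0,0,0.085],[0,0,0,0,0,0,0.02],[0,0,0,0,0,0,0.02],[0,0,0,0,0,0,0.02],[0,0,0,0,0,0,0.02],[0,0,0,0,0,0,0.02],[0,0,0,0,0,0,0.02]]'
python3 shift.py '[[0,0,0,0,0,-0.03,0.02],[0,0,0,0,0,-0.04,0.02],[0,0,0,0,0,-0.04,0.02],[0,0,0,0,0,-0.04,0.02],[0,0,0,0,0,-0.04,0.02],[0,0,0,0,0,-0.04,0.02],[0,0,0,0,0,-0.04,0.02],[0,0,0,0,0,-0.04,0.02],[0,0,0,0,0,-0.04,0.02],[0,0,0,0,0,-0.015,0.02]]'
python3 - <<'E'
from h import *
print(togo([.43,-.31,.39],85.5))
E
```

```text
time_s: 9.32
tcp_pos: [0.4785, 0.3264, 0.0382]
orientation: [0.735, 0.678, 0.002, 0.001]
force: [-3.5, -1.7, 18.4]
gripper_width: 0.0441
grip_force: 58.5
time_s: 10.15
tcp_pos: [0.4766, 0.3254, 0.4076]
orientation: [0.735, 0.678, 0.004, 0.001]
force: [0.3, -0.3, -0.3]
gripper_width: 0.0436
grip_force: 62.4
{'d': array([-0.6372,  0.0053,  0.0148]), 'rz': np.float64(1.568), 'q6': np.float64(0.55)}
```

```bash
python3 shift.py '[[0,0,0,-0.04,0,0,0.02],[0,0,0,-0.04,0,0,0.02],[0,0,0,-0.04,0,0,0.02],[0,0,0,-0.04,0,0,0.02],[0,0,0,-0.04,0,0,0.02],[0,0,0,-0.04,0,0,0.02],[0,0,0,-0.04,0,0,0.02],[0,0,0,-0.04,0,0,0.02],[0,0,0,-0.04,0,0,0.02],[0,0,0,-0.04,0,0,0.02]]' | head -2
python3 shift.py '[[0,0,0,-0.04,0,0,0.02],[0,0,0.12,0,0,0,0.02],[0,0,0.12,0,0,0,0.02],[0,0,0.12,0,0,0,0.02],[0,0,0.12,0,0,0,0.02],[0,0,0.12,0,0,0,0.02],[0,0,0.12,0,0,0,0.02],[0,0,0.12,0,0,0,0.02],[0,0,0.12,0,0,0,0.02],[0,0,0.12,0,0,0,0.02]]' |head -2
python3 shift.py '[[0,0,0.12,0,0,0,0.02],[0,0,0.12,0,0,0,0.02],[0,0,0.12,0,0,0,0.02],[0,0,0.12,0,0,0,0.02],[0,0,0,0,0,0,0.02],[0,0,0,0,0,0,0.02]]'
python3 - <<'E'
from h import *
print(togo([.43,-.31,.39],85.5))
save("wrist","w5")
E
```

```text
time_s: 10.98
tcp_pos: [0.4435, -0.0746, 0.4016]
time_s: 11.82
tcp_pos: [0.441, -0.1127, 0.4014]
time_s: 12.32
tcp_pos: [0.4412, -0.1127, 0.401]
orientation: [0.999, -0.033, 0.001, 0.0]
force: [-0.0, -0.3, -0.0]
gripper_width: 0.0437
grip_force: 62.4
{'d': array([0.002 , 0.1976, 0.0111]), 'rz': np.float64(0.012), 'q6': np.float64(1.22)}
```

View pics/w5.png

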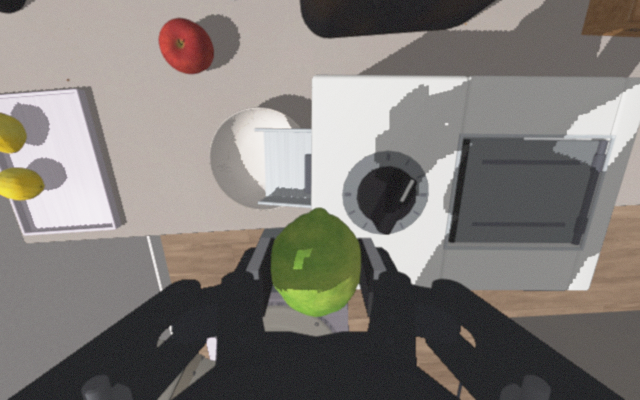

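Shows deck corners (313,76), (640?,76), (591,290); mouth corners (462,137), (609,138), (450,243), (580,248); knob skirt centre (386,193); bowl rim left 211, top ~108, bottom ~209.

```bash
python3 - <<'E'
from h import *
cm=ctrl.camera_model("wrist")
for l,u,v,z in [("c++",313,76,.27),("c--",591,290,.27),("m1",462,137,.27),("m2",609,138,.27),("m3",450,243,.27),("m4",580,248,.27),("skirt",386,193,.278),("rimL",211,158,.062),("rimT",262,108,.062),("rimB",262,209,.062),("lip1",257,129,.1),("lip2",259,203,.1),("B",20,184,.0335)]: print(l,ray("wrist",u,v,z,cm).round(4))
E
```

```text
c++ [ 0.5447 -0.1172  0.27  ]
c-- [ 0.3246 -0.3862  0.27  ]
m1 [ 0.487  -0.2436  0.27  ]
m2 [ 0.4776 -0.3718  0.27  ]
m3 [ 0.3865 -0.2395  0.27  ]
m4 [ 0.3728 -0.3662  0.27  ]
skirt [ 0.443  -0.1756  0.278 ]
rimL [0.4616 0.056  0.062 ]
rimT [ 0.5327 -0.0355  0.062 ]
rimB [ 0.37   -0.0162  0.062 ]
lip1 [ 0.5026 -0.0316  0.1   ]
lip2 [ 0.3915 -0.021   0.1   ]
B [0.4356 0.4104 0.0335]
```

```bash
python3 shift.py '[[0,0,0.012,0.0006,0.04,0,0.02],[0,0,0,0.0006,0.04,0,0.02],[0,0,0,0,0.04,0,0.02],[0,0,0,0,0.04,0,0.02],[0,0,0,0,0.04,0,0.02],[0,0,0,0,0,0.03,0.02],[0,0,0,0,0,0.03,0.02],[0,0,0,0,0,0.0,0.02]]' | head -2
python3 - <<'E'
from h import *
print(togo([.4305,-.313,.241],85.5))
E
```

```text
time_s: 13.03
tcp_pos: [0.4257, -0.3122, 0.3348]
{'d': array([0.0054, 0.0009, 0.0937]), 'rz': np.float64(-0.002), 'q6': np.float64(0.87)}
```

```bash
python3 shift.py '[[0,0,0,0.0054,0.001,0.02,0.02],[0,0,0,0,0,0.02,0.02],[0,0,0,0,0,0.02,0.02],[0,0,0,0,0,0.02,0.02],[0,0,0,0,0,0.014,0.02],[0,0,0,0,0,0,0.02],[0,0,0,0,0,0,0.02]]'
python3 - <<'E'
from h import *
print(togo([.4305,-.313,.241],85.5))
E
```

```text
time_s: 13.62
tcp_pos: [0.4324, -0.3127, 0.2472]
orientation: [0.999, -0.039, 0.0, -0.001]
force: [-0.3, 9.9, 0.2]
gripper_width: 0.0442
grip_force: 70.0
{'d': array([-0.0019,  0.0005,  0.0062]), 'rz': np.float64(-0.0), 'q6': np.float64(0.88)}
```

Steady; 6 mm lower to spec, then release and check.

```bash
python3 shift.py '[[0,0,0,0,0,0.007,0.02],[0,0,0,0,0,0,0.02],[0,0,0,0,0,0,0.07],[0,0,0,0,0,0,0.07],[0,0,0,0,0,0,0.07],[0,0,0,0,0,0,0.07],[0,0,0,0,0,0,0.07],[0,0,0,0,0,0,0.07],[0,0,0,0,0,0,0.07],[0,0,0,0,0,0,0.07]]'
python3 - <<'E'
from h import *
save("scene","sc2",(270,150,420,300),4)
E
```

```text
time_s: 14.45
tcp_pos: [0.4326, -0.312, 0.2404]
orientation: [0.999, -0.039, 0.0, -0.001]
force: [0.2, 14.7, -3.4]
gripper_width: 0.0696
grip_force: 6.5
```

View pics/sc2.png

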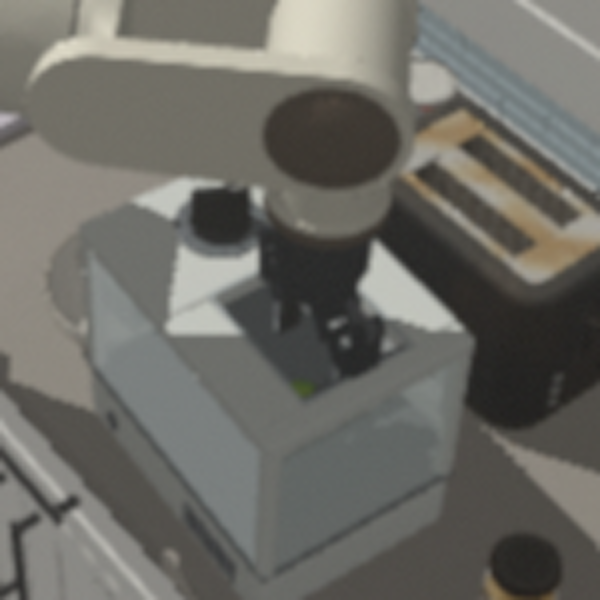

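```bash
python3 - <<'E'
from h import *
for z in (.14,.17,.2,.24,.27): print(z,ray("scene",345.75,247,z).round(3))
im=cv2.cvtColor(ctrl.capture("scene"),cv2.COLOR_RGB2HSV)
m=cv2.inRange(im,(35,120,40),(75,255,255))[150:300,270:420]; ys,xs=np.nonzero(m); print(len(xs),xs.mean()+270 if len(xs) else 0,ys.mean()+150 if len(xs) else 0)
E
```

```text
0.14 [ 0.455 -0.281  0.14 ]
0.17 [ 0.439 -0.299  0.17 ]
0.2 [ 0.422 -0.316  0.2  ]
0.24 [ 0.4  -0.34  0.24]
0.27 [ 0.383 -0.357  0.27 ]
2 345.5 247.0
```

```bash
python3 shift.py '[[0,0,0,0,0,0,0.072],[0,0,0,0,0,0,0.072],[0,0,0,0,0,0,0.072],[0,0,0,0,0,0,0.072]]'
python3 - <<'E'
from h import *
im=ctrl.capture("scene"); hs=cv2.cvtColor(im,cv2.COLOR_RGB2HSV)
m=cv2.inRange(hs,(30,70,20),(85,255,255))[150:300,270:420]; ys,xs=np.nonzero(m); print(list(zip(xs+270,ys+150)))
im=ctrl.capture("wrist"); hs=cv2.cvtColor(im,cv2.COLOR_RGB2HSV)
m=cv2.inRange(hs,(30,90,30),(85,255,255)); ys,xs=np.nonzero(m); print(len(xs), xs.mean() if len(xs) else 0, ys.mean() if len(ys) else 0, proj("wrist",ctrl.sense()["tcp_pos"]))
cv2.imwrite("pics/w6.png",cv2.cvtColor(im,cv2.COLOR_RGB2BGR))
E
```

```text
time_s: 14.88
tcp_pos: [0.4326, -0.3119, 0.2403]
orientation: [0.999, -0.039, 0.0, -0.002]
force: [2.4, 15.3, -4.3]
gripper_width: 0.0717
grip_force: 6.8
[(np.int64(344), np.int64(245)), (np.int64(345), np.int64(245)), (np.int64(346), np.int64(245)), (np.int64(343), np.int64(246)), (np.int64(344), np.int64(246)), (np.int64(345), np.int64(246)), (np.int64(346), np.int64(246)), (np.int64(347), np.int64(246)), (np.int64(344), np.int64(247)), (np.int64(345), np.int64(247)), (np.int64(346), np.int64(247)), (np.int64(347), np.int64(247)), (np.int64(345), np.int64(248)), (np.int64(346), np.int64(248)), (np.int64(347), np.int64(248))]
3137 302.00860694931464 214.197641058336 [316.05930738 267.64253473]
```

View pics/w6.png

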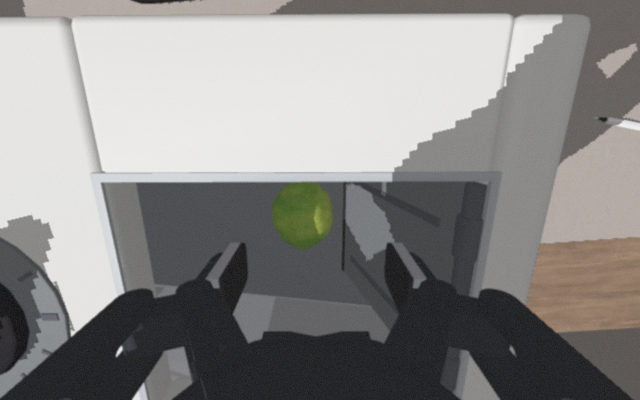

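Lime (302,214) is below the fingertips, on the tub floor beside the open flap (~0.15 m high). Withdraw and see that the flap shuts.

```bash
python3 shift.py '[[0,0,0,0,0,-0.02,0.07],[0,0,0,0,0,-0.02,0.07],[0,0,0,0,0,-0.02,0.07],[0,0,0,0,0,-0.02,0.07],[0,0,0,0,0,-0.03,0.07],[0,0,0,0,0,-0.04,0.085],[0,0,0,0,0,-0.02,0.085],[0,0,0,0,0,0,0.085],[0,0,0,0,0,0,0.085]]'
python3 - <<'E'
from h import *
save("wrist","w7",None,1)
im=cv2.imread("pics/w7.png"); s=cv2.cvtColor(ctrl.capture("scene"),cv2.COLOR_RGB2BGR)[130:280,250:420]
cv2.imwrite("pics/c7.png",np.hstack([cv2.resize(im,(400,250)),cv2.resize(s,(283,250))]))
print(togo([.528,.411,.18],-77.7),togo([.439,.4125,.18],-9.5))
E
```

```text
time_s: 15.73
tcp_pos: [0.4322, -0.3135, 0.4117]
orientation: [0.999, -0.04, 0.001, 0.001]
force: [0.3, -0.5, -1.1]
gripper_width: 0.0851
grip_force: 0.0
{'d': array([ 0.0372, -0.7298,  0.2293]), 'rz': np.float64(-0.296), 'q6': np.float64(0.88)} {'d': array([-0.0516, -0.7241,  0.2293]), 'rz': np.float64(-1.486), 'q6': np.float64(0.88)}
```

View pics/c7.png

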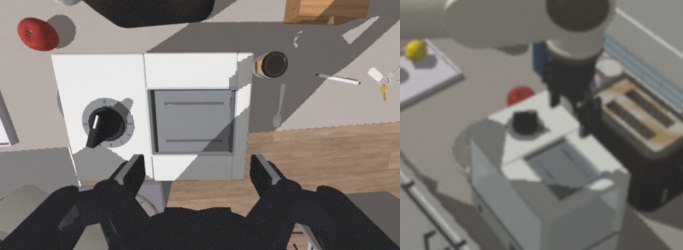

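```bash
python3 shift.py '[[0,0,0,0.002,-0.0405,0,0.085],[0,0,0,0.002,-0.0405,0,0.085],[0,0,0,0.002,-0.0405,0,0.085],[0,0,0,0.002,-0.0405,0,0.085],[0,0,0,0.002,-0.0405,0,0.085],[0,0,0,0.002,-0.0405,0,0.085],[0,0,0,0.002,-0.0405,0,0.085],[0,0,0,0.002,-0.0405,0,0.085],[0,0,0,0.002,-0.0405,0,0.085],[0,0,0,0.002,-0.0405,0,0.085]]' | head -2
python3 shift.py '[[0,0,0,0.002,-0.0405,0,0.085],[0,0,0,0.002,-0.0405,0,0.085],[0,0,0,0.002,-0.0405,0,0.085],[0,0,0,0.002,-0.0405,0,0.085],[0,0,0,0.002,-0.0405,0,0.085],[0,0,0,0.002,-0.0405,0,0.085],[0,0,0,0.002,-0.0405,0,0.085],[0,0,0,0.002,-0.0405,0.01,0.085],[0,0,-0.1,0,0,0.04,0.085],[0,0,-0.1,0,0,0.04,0.085]]' |head -2
python3 shift.py '[[0,0,-0.096,0,0,0.04,0.085],[0,0,0,0,0,0.04,0.085],[0,0,0,0,0,0.04,0.085],[0,0,0,0,0,0,0.085],[0,0,0,0,0,0,0.085]]'
python3 - <<'E'
from h import *
print(togo([.528,.411,.04],-77.7))
save("wrist","w8")
E
```

```text
time_s: 16.67
tcp_pos: [0.4846, 0.0904, 0.4085]
time_s: 17.5
tcp_pos: [0.5279, 0.4123, 0.3175]
time_s: 17.92
tcp_pos: [0.527, 0.4093, 0.1979]
orientation: [0.994, 0.107, -0.002, 0.001]
force: [1.1, -0.1, 1.4]
gripper_width: 0.0848
grip_force: 0.0
{'d': array([ 0.0019, -0.0016,  0.1579]), 'rz': np.float64(-0.0), 'q6': np.float64(1.9)}
```

View pics/w8.png

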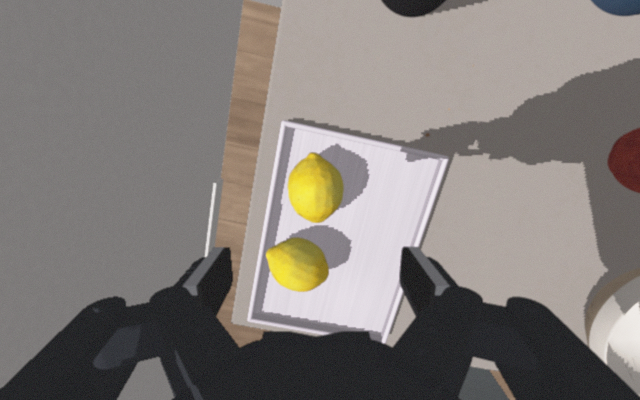

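Lemon A (316,188), tips (313,153)–(319,222); lemon B (298,265), tips (267,254)–(327,283).

```bash
python3 - <<'E'
from h import *
cm=ctrl.camera_model("wrist")
for l,c,a,b,z in [("B",(298,265),(267,254),(327,280),.0335),("A",(316,188),(313,153),(319,222),.0335)]:
    p,q,r=[ray("wrist",*x,z,cm) for x in(c,a,b)]; d=q-r
    print(l,p.round(4),np.linalg.norm(d).round(3),"closing",np.degrees(np.arctan2(d[1],d[0])).round(1)-90)
E
```

```text
B [0.4358 0.4109 0.0335] 0.075 closing -13.700000000000003
A [0.5278 0.41   0.0335] 0.075 closing -72.9
```

```bash
python3 shift.py '[[0,0,-0.04,0.002,-0.001,0.035,0.085],[0,0,0,0,0,0.035,0.085],[0,0,0,0,0,0.035,0.085],[0,0,0,0,0,0.035,0.082],[0,0,0,0,0,0.018,0.08],[0,0,0,0,0,0,0.08]]'
python3 shift.py '[[0,0,0,0,0,0,0.04],[0,0,0,0,0,0,0.04],[0,0,0,0,0,0,0.04],[0,0,0,0,0,0,0.04],[0,0,0,0,0,0,0.04],[0,0,0,0,0,-0.02,0.04],[0,0,0,0,0,-0.04,0.04],[0,0,0,0,0,-0.04,0.04],[0,0,0,0,0,-0.04,0.04],[0,0,0,0,0,-0.04,0.04]]'
python3 - <<'E'
from h import *
print(togo([.4305,-.313,.40],85.5))
E
```

```text
time_s: 18.47
tcp_pos: [0.5294, 0.411, 0.0397]
orientation: [0.992, 0.127, -0.001, 0.0]
force: [-1.1, 0.1, 0.0]
gripper_width: 0.08
grip_force: 0.0
time_s: 19.3
tcp_pos: [0.5295, 0.4111, 0.2262]
orientation: [0.992, 0.127, 0.002, -0.001]
force: [1.4, 0.4, -1.1]
gripper_width: 0.0542
grip_force: 64.0
{'d': array([-0.2771,  0.6758, -0.1756]), 'rz': np.float64(0.332), 'q6': np.float64(1.86)}
```

```bash
python3 shift.py '[[0,0,0.083,0,0,-0.04,0.04],[0,0,0.083,0,0,-0.04,0.04],[0,0,0.083,0,0,-0.04,0.04],[0,0,0.083,0,0,-0.04,0.04],[0,0,0,0,0,-0.01,0.04],[0,0,0,-0.002,0.0405,0,0.04],[0,0,0,-0.002,0.0405,0,0.04],[0,0,0,-0.002,0.0405,0,0.04],[0,0,0,-0.002,0.0405,0,0.04],[0,0,0,-0.002,0.0405,0,0.04]]' | head -2
python3 shift.py '[[0,0,0,-0.002,0.0405,0,0.04],[0,0,0,-0.002,0.0405,0,0.04],[0,0,0,-0.002,0.0405,0,0.04],[0,0,0,-0.002,0.0405,0,0.04],[0,0,0,-0.002,0.0405,0,0.04],[0,0,0,-0.002,0.0405,0,0.04],[0,0,0,-0.002,0.0405,0,0.04],[0,0,0,-0.002,0.0405,0,0.04],[0,0,0,-0.002,0.0405,0,0.04],[0,0,0,-0.002,0.0405,0,0.04]]' |head -2
python3 shift.py '[[0,0,0,-0.002,0.0405,0,0.04],[0,0,0,-0.002,0.0405,0,0.04],[0,0,0,-0.002,0.0405,0,0.04],[0,0,0,0,0,0,0.04],[0,0,0,0,0,0,0.04],[0,0,0,0,0,0,0.04]]'
python3 - <<'E'
from h import *
print(togo([.4305,-.313,.241],85.5))
E
```

```text
time_s: 20.13
tcp_pos: [0.5025, 0.2083, 0.3937]
time_s: 20.97
tcp_pos: [0.4509, -0.1938, 0.3939]
time_s: 21.47
tcp_pos: [0.4364, -0.3126, 0.3928]
orientation: [0.999, -0.039, 0.001, 0.001]
force: [0.7, 0.5, -1.7]
gripper_width: 0.0542
grip_force: 64.0
{'d': array([-0.0062,  0.0007,  0.1518]), 'rz': np.float64(-0.0), 'q6': np.float64(0.88)}
```

```bash
python3 shift.py '[[0,0,0,-0.006,0,0.032,0.04],[0,0,0,0,0,0.02,0.04],[0,0,0,0,0,0.02,0.04],[0,0,0,0,0,0.02,0.04],[0,0,0,0,0,0.02,0.04],[0,0,0,0,0,0.02,0.04],[0,0,0,0,0,0.02,0.04],[0,0,0,0,0,0,0.04],[0,0,0,0,0,0,0.04]]'
python3 - <<'E'
from h import *
print(togo([.4305,-.313,.241],85.5))
E
```

```text
time_s: 22.22
tcp_pos: [0.431, -0.3101, 0.2395]
orientation: [0.999, -0.038, 0.0, -0.001]
force: [0.0, 10.5, -2.4]
gripper_width: 0.0535
grip_force: 72.8
{'d': array([-0.0003,  0.003 , -0.0015]), 'rz': np.float64(0.002), 'q6': np.float64(0.88)}
```

```bash
python3 shift.py '[[0,0,0,0,0,0,0.075],[0,0,0,0,0,0,0.075],[0,0,0,0,0,0,0.075],[0,0,0,0,0,0,0.075],[0,0,0,0,0,0,0.075],[0,0,0,0,0,0,0.075],[0,0,0,0,0,0,0.075],[0,0,0,0,0,0,0.075]]'
python3 - <<'E'
from h import *
im=ctrl.capture("wrist"); cv2.imwrite("pics/w9.png",cv2.cvtColor(im,cv2.COLOR_RGB2BGR))
m=cv2.inRange(cv2.cvtColor(im,cv2.COLOR_RGB2HSV),(18,120,40),(34,255,255))
n,l,s,c=cv2.connectedComponentsWithStats(m)
for i in range(1,n):
    if s[i,4]>150: print(s[i],c[i].round())
E
```

```text
time_s: 22.88
tcp_pos: [0.4313, -0.3096, 0.2402]
orientation: [0.999, -0.038, 0.0, -0.001]
force: [1.9, 14.8, -3.5]
gripper_width: 0.0744
grip_force: 6.8
[ 153  241   47   57 1727] [174. 265.]
```

Lemon A has dropped and rolled towards the spout end ((174,265) in the wrist view). Withdraw and go for lemon B.

```bash
python3 shift.py '[[0,0,0,0,0,-0.02,0.07],[0,0,0,0,0,-0.02,0.07],[0,0,0,0,0,-0.02,0.07],[0,0,0,0,0,-0.02,0.07],[0,0,0,0,0,-0.03,0.07],[0,0,0,0,0,-0.04,0.085],[0,0,0,0,0,-0.02,0.085],[0,0,0,-0.003,-0.0402,0,0.085],[0,0,0,-0.003,-0.0402,0,0.085],[0,0,0,-0.003,-0.0402,0,0.085]]' | head -2
python3 shift.py '[[0,0,0,-0.003,-0.0402,0,0.085],[0,0,0,-0.003,-0.0402,0,0.085],[0,0,0,-0.003,-0.0402,0,0.085],[0,0,0,-0.003,-0.0402,0,0.085],[0,0,0,-0.003,-0.0402,0,0.085],[0,0,0,-0.003,-0.0402,0,0.085],[0,0,0,-0.003,-0.0402,0,0.085],[0,0,0,-0.003,-0.0402,0,0.085],[0,0,0,-0.003,-0.0402,0,0.085],[0,0,0,-0.003,-0.0402,0,0.085]]' | head -2
python3 shift.py '[[0,0,0,-0.003,-0.0402,0,0.085],[0,0,0,-0.003,-0.0402,0,0.085],[0,0,0,-0.003,-0.0402,0,0.085],[0,0,0,-0.003,-0.0402,0,0.085],[0,0,0,-0.003,-0.0402,0,0.085],[0,0,-0.12,0,0,0.03,0.085],[0,0,-0.12,0,0,0.03,0.085],[0,0,-0.12,0,0,0.03,0.085],[0,0,-0.12,0,0,0.03,0.085],[0,0,-0.12,0,0,0.03,0.085]]' | head -2
python3 shift.py '[[0,0,-0.12,0,0,0.03,0.085],[0,0,-0.12,0,0,0,0.085],[0,0,-0.12,0,0,0,0.085],[0,0,-0.12,0,0,0,0.085],[0,0,-0.12,0,0,0,0.085],[0,0,-0.12,0,0,0,0.085],[0,0,-0.08,0,0,0,0.085],[0,0,0,0,0,0,0.085],[0,0,0,0,0,0,0.085]]'
python3 - <<'E'
from h import *
print(togo([.437,.4115,.04],-12))
im=ctrl.capture("wrist"); cv2.imwrite("pics/w10.png",cv2.cvtColor(im,cv2.COLOR_RGB2BGR))
cm=ctrl.camera_model("wrist")
m=cv2.inRange(cv2.cvtColor(im,cv2.COLOR_RGB2HSV),(18,120,60),(34,255,255))
n,l,s,c=cv2.connectedComponentsWithStats(m)
for i in range(1,n):
    if s[i,4]>300:
        (x,y),ax,a=cv2.fitEllipse(np.argwhere(l==i)[:,::-1].astype(np.float32)); a=np.radians(a)
        p=ray("wrist",x,y,.0335,cm); q=ray("wrist",x-20*np.sin(a),y+20*np.cos(a),.0335,cm)-p
        print(s[i],ax,p.round(4),np.degrees(np.arctan2(q[1],q[0]))-90)
E
```

```text
time_s: 23.77
tcp_pos: [0.4306, -0.1892, 0.4108]
time_s: 24.6
tcp_pos: [0.4308, 0.2144, 0.4112]
time_s: 25.43
tcp_pos: [0.4322, 0.414, 0.2598]
time_s: 26.18
tcp_pos: [0.4328, 0.4139, 0.2306]
orientation: [0.79, 0.613, 0.001, -0.0]
force: [0.4, -0.6, -0.2]
gripper_width: 0.085
grip_force: 0.0
{'d': array([-0.0016,  0.0044,  0.1906]), 'rz': np.float64(-0.041), 'q6': np.float64(0.88)}
[ 296  152   49   63 2242] (39.1641731262207, 49.00358963012695) [0.4368 0.4113 0.0335] -10.345755336741831
```

```bash
python3 shift.py '[[0,0,-0.04,-0.0016,0.0044,0.035,0.085],[0,0,0,0,0,0.035,0.085],[0,0,0,0,0,0.035,0.085],[0,0,0,0,0,0.035,0.085],[0,0,0,0,0,0.035,0.085],[0,0,0,0,0,0.016,0.085],[0,0,0,0,0,0,0.085]]'
python3 shift.py '[[0,0,0,0,0,0,0.04],[0,0,0,0,0,0,0.04],[0,0,0,0,0,0,0.04],[0,0,0,0,0,0,0.04],[0,0,0,0,0,0,0.04],[0,0,0,0,0,-0.02,0.04],[0,0,0,0,0,-0.04,0.04],[0,0,0,0,0,-0.04,0.04],[0,0,0,0,0,-0.04,0.04],[0,0,0,0,0,-0.04,0.04]]'
python3 - <<'E'
from h import *
print(togo([.4305,-.313,.40],85.5))
E
```

```text
time_s: 26.82
tcp_pos: [0.4356, 0.4097, 0.0344]
orientation: [0.778, 0.629, -0.003, -0.0]
force: [-0.7, 0.0, -0.4]
gripper_width: 0.0849
grip_force: 0.0
time_s: 27.65
tcp_pos: [0.437, 0.4105, 0.2219]
orientation: [0.777, 0.629, 0.001, 0.0]
force: [0.8, 0.9, -1.2]
gripper_width: 0.0544
grip_force: 64.2
{'d': array([-0.7087,  0.1444, -0.1793]), 'rz': np.float64(1.44), 'q6': np.float64(0.84)}
```

```bash
python3 shift.py '[[0,0,0.12,0,0,-0.036,0.04],[0,0,0.12,0,0,-0.036,0.04],[0,0,0.12,0,0,-0.036,0.04],[0,0,0.12,0,0,-0.036,0.04],[0,0,0.12,0,0,-0.036,0.04],[0,0,0.12,0,0,0,0.04],[0,0,0.12,0,0,0,0.04],[0,0,0.12,0,0,0,0.04],[0,0,0.12,0,0,0,0.04],[0,0,0.12,0,0,0,0.04]]' | head -2
python3 shift.py '[[0,0,0.12,0.003,0,0,0.04],[0,0,0.12,0,0,0,0.04],[0,0,0,0.0027,0.0402,0,0.04],[0,0,0,0.0027,0.0402,0,0.04],[0,0,0,0.0027,0.0402,0,0.04],[0,0,0,0.0027,0.0402,0,0.04],[0,0,0,0.0027,0.0402,0,0.04],[0,0,0,0.0027,0.0402,0,0.04],[0,0,0,0.0027,0.0402,0,0.04],[0,0,0,0.0027,0.0402,0,0.04]]' |head -2
python3 shift.py '[[0,0,0,0.0027,0.0402,0,0.04],[0,0,0,0.0027,0.0402,0,0.04],[0,0,0,0.0027,0.0402,0,0.04],[0,0,0,0.0027,0.0402,0,0.04],[0,0,0,0.0027,0.0402,0,0.04],[0,0,0,0.0027,0.0402,0,0.04],[0,0,0,0.0027,0.0402,0,0.04],[0,0,0,0.0027,0.0402,0,0.04],[0,0,0,0.0027,0.0402,0,0.04],[0,0,0,0.0027,0.0402,0,0.04]]' |head -2
python3 shift.py '[[0,0,0,0,0,0,0.04],[0,0,0,0,0,0,0.04],[0,0,0,0,0,0,0.04]]'
python3 - <<'E'
from h import *
print(togo([.4305,-.313,.241],85.5))
E
```

```text
time_s: 28.48
tcp_pos: [0.4369, 0.4103, 0.3998]
time_s: 29.32
tcp_pos: [0.4355, 0.0871, 0.3997]
time_s: 30.15
tcp_pos: [0.4312, -0.3158, 0.3998]
time_s: 30.4
tcp_pos: [0.4319, -0.3137, 0.399]
orientation: [0.999, -0.039, 0.001, 0.0]
force: [-0.1, 0.5, -0.7]
gripper_width: 0.0543
grip_force: 64.2
{'d': array([-0.0017, -0.0007,  0.158 ]), 'rz': np.float64(-0.0), 'q6': np.float64(0.88)}
```

```bash
python3 shift.py '[[0,0,0,-0.0017,0,0.036,0.04],[0,0,0,0,0,0.022,0.04],[0,0,0,0,0,0.02,0.04],[0,0,0,0,0,0.02,0.04],[0,0,0,0,0,0.02,0.04],[0,0,0,0,0,0.02,0.04],[0,0,0,0,0,0.02,0.04],[0,0,0,0,0,0,0.04],[0,0,0,0,0,0,0.04]]'
python3 shift.py '[[0,0,0,0,0,0,0.075],[0,0,0,0,0,0,0.075],[0,0,0,0,0,0,0.075],[0,0,0,0,0,0,0.075],[0,0,0,0,0,0,0.075],[0,0,0,0,0,0,0.075],[0,0,0,0,0,0,0.075],[0,0,0,0,0,0,0.075]]'
python3 - <<'E'
from h import *
im=ctrl.capture("wrist"); cv2.imwrite("pics/w11.png",cv2.cvtColor(im,cv2.COLOR_RGB2BGR))
for lo,hi in [((18,120,40),(34,255,255)),((35,90,30),(85,255,255))]:
  m=cv2.inRange(cv2.cvtColor(im,cv2.COLOR_RGB2HSV),lo,hi)
  n,l,s,c=cv2.connectedComponentsWithStats(m)
  for i in range(1,n):
    if s[i,4]>100: print(lo[0],s[i],c[i].round())
E
```

```text
time_s: 31.15
tcp_pos: [0.4307, -0.3113, 0.2401]
orientation: [0.999, -0.038, -0.0, -0.001]
force: [0.1, 11.8, -3.2]
gripper_width: 0.054
grip_force: 73.4
time_s: 31.82
tcp_pos: [0.4309, -0.3108, 0.2405]
orientation: [0.999, -0.038, 0.0, -0.002]
force: [0.7, 14.5, -5.3]
gripper_width: 0.0747
grip_force: 6.7
18 [ 274  177   76   86 5128] [311. 218.]
18 [ 149  232   40   63 1626] [168. 262.]
35 [140 185  15  40 288] [147. 204.]
```

```bash
python3 shift.py '[[0,0,0,0,0,-0.02,0.07],[0,0,0,0,0,-0.02,0.07],[0,0,0,0,0,-0.02,0.07],[0,0,0,0,0,-0.02,0.07],[0,0,0,0,0,-0.03,0.07],[0,0,0,0,0,-0.04,0.085],[0,0,0,0,0,-0.02,0.085],[0,0,0,0,-0.04,0,0.085],[0,0,0,0,-0.04,0,0.085],[0,0,0,0,-0.04,0,0.085]]' | head -2
python3 shift.py '[[0,0,0,0,-0.04,0,0.085],[0,0,0,0,-0.04,0,0.085],[0,0,0,0,-0.04,0,0.085],[0,0,0,0,-0.02,0,0.085],[0,0,0,0,0,0,0.085],[0,0,0,0,0,0,0.085],[0,0,0,0,0,0,0.085]]'
python3 - <<'E'
from h import *
save("wrist","w12"); cm=ctrl.camera_model("wrist"); np.savez("w12",K=cm["camera_matrix"],T=cm["world_from_camera"])
im=cv2.imread("pics/w12.png"); hs=cv2.cvtColor(im,cv2.COLOR_BGR2HSV)
for nm,i2 in [("wrist",im),("side",cv2.cvtColor(ctrl.capture("side"),cv2.COLOR_RGB2BGR))]:
  for lo,hi in [((18,120,60),(34,255,255)),((35,90,30),(85,255,255))]:
    n,l,s,c=cv2.connectedComponentsWithStats(cv2.inRange(cv2.cvtColor(i2,cv2.COLOR_BGR2HSV),lo,hi))
    print(nm,lo[0],[(s[i].tolist(),c[i].round().tolist()) for i in range(1,n) if s[i,4]>20])
C=np.array([.453,-.026,.062])
print("bowl px",proj("wrist",C,cm))
for a in range(0,181,20):
    a=np.radians(a); row=[]
    for r in np.arange(.070,.101,.002):
        u,v=proj("wrist",C+r*np.array([np.cos(a),np.sin(a),0]),cm); u,v=int(round(u)),int(round(v))
        row.append(f"{im[v,u].mean():.0f}/{hs[v,u,1]}" if 0<=u<640 and 0<=v<400 else "-")
    print(round(np.degrees(a)),*row)
E
```

```text
time_s: 32.7
tcp_pos: [0.4393, -0.1918, 0.4113]
time_s: 33.28
tcp_pos: [0.4504, -0.0544, 0.4107]
orientation: [0.999, -0.039, 0.001, 0.0]
force: [1.0, -0.3, 0.0]
gripper_width: 0.0851
grip_force: 0.0
wrist 18 []
wrist 35 []
side 18 []
side 35 []
bowl px [298.38952157 162.48576671]
0 223/11 219/9 216/10 213/12 205/15 197/19 148/22 109/18 133/26 173/21 181/20 179/19 177/22 179/22 181/23 178/22
20 204/17 195/13 184/19 181/18 172/19 165/14 178/17 179/20 179/20 178/23 181/21 182/23 178/23 182/20 179/23 179/23
40 151/15 159/17 140/18 133/15 128/14 132/17 166/15 179/22 180/20 179/20 179/23 180/23 181/21 177/23 176/25 178/22
60 137/14 131/17 133/19 135/15 135/18 131/15 137/16 188/20 183/16 179/18 179/20 178/21 180/19 179/20 180/20 178/18
80 133/22 135/18 136/16 136/20 135/18 133/15 136/18 154/14 178/18 178/23 178/23 181/21 178/22 180/20 179/22 183/20
100 135/16 135/20 137/14 136/15 137/14 135/16 135/20 151/21 174/22 180/24 175/22 177/26 180/23 180/22 178/24 181/21
120 140/12 138/16 144/19 140/14 139/19 137/20 136/16 142/22 175/20 181/24 181/24 180/20 179/20 179/22 180/23 181/23
140 141/16 143/19 142/14 144/12 143/14 141/14 138/13 149/18 180/22 181/22 183/20 181/20 180/24 181/21 183/20 180/22
160 145/12 141/16 142/11 141/18 140/16 140/19 140/18 166/19 173/21 178/23 180/22 180/22 182/23 181/24 181/24 180/24
180 170/10 211/9 201/10 168/2 143/12 134/20 144/19 177/21 180/22 180/23 184/21 179/20 181/21 178/23 180/20 180/26
```

```bash
python3 - <<'E'
from h import *
d=np.load("w12.npz"); cm=dict(camera_matrix=d["K"],world_from_camera=d["T"]); im=cv2.imread("pics/w12.png").mean(2)
C=np.array([.4347,-.2517]); t=np.radians(-4.5); ex=np.array([np.cos(t),np.sin(t)]); ey=np.array([-ex[1],ex[0]])
def s(lx,ly,z):
    u,v=proj("wrist",[*(C+lx*ex+ly*ey),z],cm); u,v=int(round(u)),int(round(v)); return f"{im[v,u]:.0f}" if 0<=u<640 and 0<=v<400 else "-"
print("deck y edge 126..160 by 2mm")
for lx in (-.09,-.07,-.05,.03,.06,.08,.09): print(lx,*[s(lx,y/1000,.27) for y in range(126,162,2)])
print("deck x edges: 90..114")
for ly in (.06,.09,.12): print(ly,"+",*[s(x/1000,ly,.27) for x in range(90,116,2)]," -",*[s(-x/1000,ly,.27) for x in range(90,116,2)])
print("lip y 200..240, z .1")
for lx in (-.05,-.03,0,.03,.05): print(lx,*[s(lx,y/1000,.1) for y in range(200,242,2)])
E
```

```text
deck y edge 126..160 by 2mm
-0.09 231 232 232 231 231 232 232 235 235 205 130 118 120 122 124 126 126 125
-0.07 232 232 232 232 231 232 232 234 235 206 169 166 163 107 107 105 108 110
-0.05 232 232 233 232 233 233 234 234 236 208 189 190 189 185 157 172 134 122
0.03 233 234 233 233 233 234 235 234 236 200 181 170 172 171 157 136 118 104
0.06 147 147 145 146 147 146 146 144 138 123 176 177 177 181 180 175 178 177
0.08 147 146 145 147 146 146 150 143 181 212 182 176 177 181 188 192 195 204
0.09 146 146 148 150 161 207 234 236 237 209 193 198 189 187 182 170 170 175
deck x edges: 90..114
0.06 + 142 143 145 141 143 132 104 101 107 101 104 101 106  - 38 38 48 83 111 111 70 37 38 41 40 42 39
0.09 + 147 149 145 144 148 133 102 102 102 105 103 100 105  - 34 35 41 45 46 50 49 51 42 49 46 53 46
0.12 + 148 148 146 231 226 153 98 104 102 105 99 130 179  - 232 232 232 231 232 225 122 118 121 125 123 127 132
lip y 200..240, z .1
-0.05 120 114 112 105 110 108 107 142 154 153 149 143 146 148 143 146 147 147 144 144 142
-0.03 232 229 228 227 226 228 230 229 230 231 233 231 233 231 229 231 229 217 186 164 159
0 229 227 227 227 226 228 229 228 230 237 240 240 239 238 236 236 236 236 236 235 234
0.03 227 227 227 227 225 225 227 226 226 236 240 241 241 240 239 239 239 239 238 237 236
0.05 212 210 210 211 213 216 218 216 217 218 217 215 217 224 239 238 238 236 236 236 234
```

```bash
python3 - <<'E'
from h import *
print(togo([.458,.0525,.07],85.5))
E
```

```text
{'d': array([-0.0012, -0.108 ,  0.3402]), 'rz': np.float64(-0.0), 'q6': np.float64(1.36)}
```

```bash
python3 shift.py '[[0,0,0,-0.001,-0.036,0,0.045],[0,0,0,0,-0.036,0,0.045],[0,0,0,0,-0.036,0,0.045],[0,0,0,0,0,0.04,0.045],[0,0,0,0,0,0.04,0.045],[0,0,0,0,0,0.04,0.045],[0,0,0,0,0,0.04,0.045],[0,0,0,0,0,0.04,0.045],[0,0,0,0,0,0.04,0.045],[0,0,0,0,0,0.03,0.045]]' | head -2
python3 shift.py '[[0,0,0,0,0,0.03,0.045],[0,0,0,0,0,0.03,0.045],[0,0,0,0,0,0,0.045],[0,0,0,0,0,0,0.045]]' | head -2
python3 - <<'E'
from h import *
print(togo([.458,.0525,.068],85.5))
E
```

```text
time_s: 34.22
tcp_pos: [0.4572, 0.0522, 0.1369]
time_s: 34.55
tcp_pos: [0.4578, 0.0524, 0.0797]
{'d': array([ 0.0002, -0.0001,  0.0117]), 'rz': np.float64(-0.001), 'q6': np.float64(1.6)}
```

```bash
python3 shift.py '[[0,0,0,0,0,0.012,0.045],[0,0,0,0,0,0,0],[0,0,0,0,0,0,0],[0,0,0,0,0,0,0],[0,0,0,0,0,0,0],[0,0,0,0,0,0,0]]'
python3 shift.py '[[0,0,0,0,-0.005,0,0],[0,0,0,0,-0.005,0,0],[0,0,0,0,0,0,0]]'
```

```text
time_s: 35.05
tcp_pos: [0.4592, 0.0531, 0.0697]
orientation: [0.999, -0.039, 0.001, -0.0]
force: [0.3, 3.4, 8.1]
gripper_width: 0.0079
grip_force: 53.3
time_s: 35.3
tcp_pos: [0.46, 0.063, 0.0697]
orientation: [0.999, -0.039, 0.001, 0.0]
force: [-0.8, 0.3, 9.0]
gripper_width: 0.0077
grip_force: 53.6
```

Release, back off to the same viewpoint, and refit the bowl circle.

```bash
python3 shift.py '[[0,0,0,0,0,-0.002,0.04],[0,0,0,0,0,0,0.04],[0,0,0,0,0,0,0.04],[0,0,0,0,0,-0.02,0.04],[0,0,0,0,0,-0.04,0.04],[0,0,0,0,0,-0.04,0.085],[0,0,0,0,0,-0.04,0.085],[0,0,0,0,0,-0.04,0.085],[0,0,0,0,0,-0.04,0.085],[0,0,0,0,0,-0.04,0.085]]' | head -2
python3 shift.py '[[0,0,0,0,0,-0.04,0.085],[0,0,0,0,0,-0.038,0.085],[0,0,0,0,0.039,0,0.085],[0,0,0,0,0.039,0,0.085],[0,0,0,0,0.039,0,0.085],[0,0,0,0,0,0,0.085],[0,0,0,0,0,0,0.085],[0,0,0,0,0,0,0.085]]' | head -2
cat > bowl.py <<'E'
from h import *
from scipy.optimize import least_squares
save("wrist","wb"); cm=ctrl.camera_model("wrist"); im=cv2.GaussianBlur(cv2.imread("pics/wb.png"),(3,3),0).mean(2)
C=np.array([.453,-.016,.062]); P=[]
for a in np.radians(range(30,166,9)):
    r=np.arange(.066,.104,.0005); pr=[]
    q=np.array([proj("wrist",C+x*np.array([np.cos(a),np.sin(a),0]),cm) for x in r],np.float32)
    v=cv2.remap(im.astype(np.float32),q[:,:1],q[:,1:],cv2.INTER_LINEAR)[:,0]
    i=np.argmax(v[4:]-v[:-4])+2; P.append(C[:2]+r[i]*np.array([np.cos(a),np.sin(a)])); print(round(np.degrees(a)),r[i].round(4),end="; ")
f=least_squares(lambda c:np.linalg.norm(np.array(P)-c,axis=1)-.084,C[:2],loss="soft_l1",f_scale=.001); print("\nbowl",f.x)
E
python3 bowl.py
```

```text
time_s: 36.13
tcp_pos: [0.4584, 0.0629, 0.3323]
time_s: 36.8
tcp_pos: [0.4498, -0.0537, 0.408]
30 0.0815; 39 0.0825; 48 0.083; 57 0.0835; 66 0.084; 75 0.084; 84 0.0845; 93 0.0855; 102 0.0845; 111 0.085; 120 0.0855; 129 0.0845; 138 0.084; 147 0.0845; 156 0.0845; 165 0.083; 
bowl [ 0.45208912 -0.01580565]
```

Bowl is now within about 1 mm of the outlet point. Next: the knob's axis and bar direction.

```bash
python3 shift.py '[[0,0,0,0,0.04,0,0.085],[0,0,0,0,0.04,0,0.085],[0,0,0,0,0.04,0,0.085],[0,0,0,0,0,0,0.085],[0,0,0,0,0,0,0.085],[0,0,0,0,0,0,0.085]]' | head -2
python3 - <<'E'
from h import *
save("wrist","wk"); cm=ctrl.camera_model("wrist"); im=cv2.imread("pics/wk.png"); g=im.mean(2)
np.savez("wk",K=cm["camera_matrix"],T=cm["world_from_camera"])
# rectified top view at knob top z=.313, 1.5mm/px
c=np.array([.4407,-.1752]); n=44; st=.0018
for z in (.313,):
    X=np.array([[proj("wrist",[c[0]+(n/2-i)*st,c[1]+(n/2-j)*st,z],cm) for j in range(n)] for i in range(n)],np.float32)
    v=cv2.remap(g.astype(np.float32),X[...,0],X[...,1],cv2.INTER_LINEAR)
    print("rows: +x up, cols: -y right")
    for r in v: print("".join("#" if t<35 else "+" if t<60 else "o" if t<100 else "-" if t<150 else "." for t in r))
E
```

```text
time_s: 37.35
tcp_pos: [0.4408, -0.1723, 0.4079]
rows: +x up, cols: -y right
...............----------------......-----..
.............---------------------..-------.
............---------------------oo--------.
..........--------------o------ooooo------..
..........-----------ooooooo--ooooooo-----..
.........--------oo+++++++++oooooooooo---...
........--------o++++++++++##+oooooooo---...
.......--------+++++++++++####+oooooooo-....
.......-------+++++++++++#######ooooooo-....
.......------++++++++++++#######+ooooooo....
......------o+++++++++++++++o+#+++oooo--....
......------++++++++++++#++o.-+###oooo---...
......-----o+++++++++++++++..o+#+#+oo----...
.....------++++++++++++#++o..+++##+oo----...
.....------+++++++++++#+++..o+####+oo----...
.....------+++++++++++#++o..++#####+o----...
.....-----o++++++++++#+++..o++###+++o----...
.....-----o+++++++++++++o..++#####++o----...
.....-----o+++++++++#+++..o++###+++o-----...
.....------++++++++++++o.-+#+####++o-----...
.....------++++++++#++++oo+#+#+#+++o-----...
......-----o+++++++#++++++######+++------...
......-----o++++++#+++++++######+
[... 256 characters left out ...]
+++++++++o--------.......
..........-----+++++++++ooo---------........
............--o+++++++------------..........
.............-o++++++o-----------...........
..............-++++++o----------............
...............-o+++o--------...............
.................-oo-----...................
............................................
............................................
............................................
............................................
............................................
............................................
............................................
............................................
............................................
```

Knob: bar (12 mm wide, ~52 mm long in the rectified map) centred near (0.443,-0.1765), pointing about −24° in world. I'll take the half-turned grasp to get a long winding stroke.

```bash
python3 - <<'E'
from h import *
print(ctrl.sense()["qpos"][5])
E
python3 shift.py '[[0,0,-0.122,0,0,0,0.085],[0,0,-0.122,0,0,0,0.085],[0,0,-0.122,0,0,0,0.085],[0,0,-0.122,0,0,0,0.085],[0,0,-0.122,0,0,0,0.085],[0,0,-0.122,0,0,0,0.085],[0,0,-0.122,0,0,0,0.085],[0,0,-0.122,0,0,0,0.085],[0,0,-0.122,0,0,0,0.085],[0,0,-0.122,0,0,0,0.085]]' | head -1
python3 shift.py '[[0,0,-0.122,0,0,0,0.085],[0,0,-0.122,0,0,0,0.085],[0,0,-0.122,0,0,0,0.085],[0,0,-0.122,0,0,0,0.085],[0,0,-0.122,0,0,0,0.085],[0,0,-0.122,0,0,0,0.085],[0,0,-0.122,0,0,0,0.085],[0,0,-0.122,0,0,0,0.085],[0,0,-0.122,0,0,0,0.085],[0,0,-0.122,0,0,0,0.085]]' | head -1
python3 shift.py '[[0,0,-0.12,0,0,0,0.05],[0,0,-0.12,0,0,0,0.05],[0,0,-0.12,0,0,0,0.05],[0,0,0,0,0,0,0.05],[0,0,0,0,0,0,0.05]]' 
python3 - <<'E'
from h import *
print(togo([.443,-.1765,.31],66))
E
```

```text
1.112069500533498
time_s: 38.23
time_s: 39.07
time_s: 39.48
tcp_pos: [0.4407, -0.1721, 0.4082]
orientation: [0.209, 0.978, 0.0, 0.0]
force: [-0.6, -0.4, -0.2]
gripper_width: 0.0503
grip_force: 0.0
{'d': array([-0.0038, -0.0031,  0.0982]), 'rz': np.float64(-0.003), 'q6': np.float64(-1.68)}
```

```bash
python3 - <<'E'
from h import *
save("wrist","wk2"); cm=ctrl.camera_model("wrist"); g=cv2.imread("pics/wk2.png").mean(2)
c=np.array([.4407,-.1752]); n=40; st=.0018
X=np.array([[proj("wrist",[c[0]+(n/2-i)*st,c[1]+(n/2-j)*st,.313],cm) for j in range(n)] for i in range(n)],np.float32)
v=cv2.remap(g.astype(np.float32),X[...,0],X[...,1],cv2.INTER_LINEAR)
for r in v: print("".join("#" if t<35 else "+" if t<60 else "o" if t<100 else "-" if t<150 else "." for t in r))
E
```

```text
........................................
........................................
........................................
........................................
........................................
........................................
........................................
........................................
........................................
.............-----------+o..............
..........-------------o+-..-.....--....
........---------------++..o+-...-----..
.......---------------++o.-++o--------..
......----------oooooo++..o++oo------...
.....--------oo++++++++-.-++oooo-----...
....-------o+++++++++++..o++ooooo----...
...-------o+++++++++++-.-++oooooo---....
...------o++++++++++++..o+#+oooooo--....
..------o+++++++++++++oo++##+oooooo.....
..------+++++++++++++++++####oooooo.....
.------o+++++++++++++++++####+oooo-.....
.------+++++++++++++++++######+ooo--....
.-----o+++++++++++++++++++####+oo---....
.-----o++++++++++++++++##+####+oo---....
------+++++++++++++++++#######+o----....
------++++++++++++++++###+####+oo---....
------++++++++++++++++#######++o----....
------+++++++++++++++#######+++o----....
------o+++++++++++++#######+#++o----....
------o+++++++++++++#+##+##++++-----....
.------+++++++++++++#######+++o-----....
.------o+++++++++++#######++++------....
.-------+++++++++++#####+++++o-----.....
..------o+++++++++####+++++++------.....
..-------o+++++++#++++++++++-------.....
...-------o++++++#+++++++++-------......
...--------o+++++++++++++o-------.......
....---------o+++++++++o---------.......
.....-----------oooooo----------........
......-------------------------.........
```

```bash
python3 - <<'E'
from h import *
print(togo([.4407,-.1752,.307],66))
E
python3 shift.py '[[0,0,0,-0.001,0.003,0.025,0.04],[0,0,0,0,0,0.025,0.04],[0,0,0,0,0,0.025,0.04],[0,0,0,0,0,0.015,0.04],[0,0,0,0,0,0,0.04],[0,0,0,0,0,0,0.04]]' | head -2
python3 - <<'E'
from h import *
print(togo([.4407,-.1752,.307],66))
E
```

```text
{'d': array([-0.0011, -0.0026,  0.1011]), 'rz': np.float64(-0.004), 'q6': np.float64(-1.68)}
time_s: 40.03
tcp_pos: [0.4426, -0.1706, 0.3182]
{'d': array([-0.0001, -0.005 ,  0.0112]), 'rz': np.float64(-0.003), 'q6': np.float64(-1.68)}
```

Wrong sign on y; correcting, then closing.

```bash
python3 shift.py '[[0,0,0,0,-0.005,0.011,0.04],[0,0,0,0,0,0,0.04],[0,0,0,0,0,0,0],[0,0,0,0,0,0,0],[0,0,0,0,0,0,0],[0,0,0,0,0,0,0],[0,0,0,0,0,0,0]]'
python3 - <<'E'
from h import *
s=ctrl.sense();print(togo([.4407,-.1752,.303],66),s["torque"])
E
```

```text
time_s: 40.62
tcp_pos: [0.4406, -0.1763, 0.3076]
orientation: [0.209, 0.978, -0.001, 0.001]
force: [-1.7, -6.8, 2.0]
gripper_width: 0.0111
grip_force: 59.1
{'d': array([0.0004, 0.001 , 0.0046]), 'rz': np.float64(-0.002), 'q6': np.float64(-1.69)} [-1.01818189  0.27419821  0.00569937]
```

```bash
python3 shift.py '[[0,0,0.1,0,0,0,0],[0,0,0.12,0,0,0,0],[0,0,0.12,0,0,0,0],[0,0,0.12,0,0,0,0],[0,0,0.12,0,0,0,0],[0,0,0.12,0,0,0,0],[0,0,0.12,0,0,0,0],[0,0,0.12,0,0,0,0],[0,0,0.12,0,0,0,0],[0,0,0.12,0,0,0,0]]'
python3 - <<'E'
from h import *
s=ctrl.sense();print(s["qpos"][5],s["torque"])
E
```

```text
time_s: 41.45
tcp_pos: [0.4407, -0.1763, 0.3077]
orientation: [0.72, 0.694, -0.0, 0.001]
force: [0.3, -6.2, 2.4]
gripper_width: 0.0109
grip_force: 59.0
-0.5067482610022739 [-1.14040759 -0.01005295  0.13538344]
```

```bash
python3 shift.py '[[0,0,0.12,0,0,0,0],[0,0,0.12,0,0,0,0],[0,0,0.12,0,0,0,0],[0,0,0.12,0,0,0,0],[0,0,0.12,0,0,0,0],[0,0,0.12,0,0,0,0],[0,0,0.12,0,0,0,0],[0,0,0.12,0,0,0,0],[0,0,0.12,0,0,0,0],[0,0,0.12,0,0,0,0]]'
python3 - <<'E'
from h import *
s=ctrl.sense();print(s["qpos"][5],s["torque"])
E
```

```text
time_s: 42.28
tcp_pos: [0.4408, -0.1764, 0.3077]
orientation: [0.986, 0.167, 0.0, 0.001]
force: [0.0, -7.4, 0.6]
gripper_width: 0.011
grip_force: 59.1
0.6932292048530858 [-1.43847397 -0.01196678  0.10380364]
```

```bash
python3 shift.py '[[0,0,0.12,0,0,0,0],[0,0,0.12,0,0,0,0],[0,0,0.12,0,0,0,0],[0,0,0.12,0,0,0,0],[0,0,0.12,0,0,0,0],[0,0,0.12,0,0,0,0],[0,0,0.12,0,0,0,0],[0,0,0.12,0,0,0,0]]'
python3 - <<'E'
from h import *
s=ctrl.sense();print(s["qpos"][5],s["torque"])
E
```

```text
time_s: 42.95
tcp_pos: [0.4407, -0.1765, 0.3077]
orientation: [0.952, -0.307, 0.001, 0.001]
force: [-0.5, -7.9, 1.5]
gripper_width: 0.0107
grip_force: 59.1
1.6532376895247949 [-1.4843534   0.16918105  0.16764999]
```

```bash
python3 shift.py '[[0,0,0.12,0,0,0,0],[0,0,0.12,0,0,0,0],[0,0,0.12,0,0,0,0],[0,0,0.12,0,0,0,0],[0,0,0.1,0,0,0,0]]'
python3 - <<'E'
from h import *
s=ctrl.sense();print(s["qpos"][5],s["torque"])
E
```

```text
time_s: 43.37
tcp_pos: [0.4407, -0.1765, 0.3077]
orientation: [0.824, -0.567, 0.001, 0.001]
force: [-0.8, -8.6, 2.0]
gripper_width: 0.0107
grip_force: 59.1
2.2336235436486684 [-1.48309379  0.32431682  0.09694017]
```

```bash
python3 shift.py '[[0,0,0,0,0,0,0.04],[0,0,0,0,0,0,0.04],[0,0,0,0,0,0,0.04],[0,0,0,0,0,-0.02,0.04],[0,0,0,0,0,-0.03,0.04],[0,0,-0.12,0,0,0,0.04],[0,0,-0.12,0,0,0,0.04],[0,0,-0.12,0,0,0,0.04],[0,0,-0.12,0,0,0,0.04],[0,0,-0.12,0,0,0,0.04]]' | head -1
python3 shift.py '[[0,0,-0.12,0,0,0,0.04],[0,0,-0.12,0,0,0,0.04],[0,0,-0.12,0,0,0,0.04],[0,0,-0.12,0,0,0,0.04],[0,0,-0.12,0,0,0,0.04],[0,0,-0.12,0,0,0,0.04],[0,0,-0.12,0,0,0,0.04],[0,0,-0.12,0,0,0,0.04],[0,0,-0.12,0,0,0,0.04],[0,0,-0.12,0,0,0,0.04]]' | head -1
python3 shift.py '[[0,0,-0.12,0,0,0,0.04],[0,0,-0.12,0,0,0,0.04],[0,0,-0.12,0,0,0,0.04],[0,0,-0.12,0,0,0,0.04],[0,0,-0.12,0,0,0,0.04],[0,0,-0.12,0,0,0,0.04],[0,0,-0.12,0,0,0,0.04],[0,0,-0.12,0,0,0,0.04],[0,0,-0.12,0,0,0,0.04],[0,0,-0.12,0,0,0,0.04]]' | head -1
python3 shift.py '[[0,0,-0.12,0,0,0,0.04],[0,0,-0.022,0,0,0,0.04],[0,0,0,0,0,0,0.04],[0,0,0,0,0,0,0.04],[0,0,0,0,0,0,0.04]]'
python3 - <<'E'
from h import *
s=ctrl.sense();print(togo([.4407,-.1755,.307]),s["qpos"][5])
E
```

```text
time_s: 44.2
time_s: 45.03
time_s: 45.87
time_s: 46.28
tcp_pos: [0.4406, -0.1755, 0.3569]
orientation: [0.565, 0.825, 0.0, -0.0]
force: [-0.2, -0.1, -0.2]
gripper_width: 0.0404
grip_force: 0.0
{'d': array([-0.    ,  0.0001,  0.0499])} -0.9123201307488694
```

```bash
python3 shift.py '[[0,0,0,0,0,0.025,0.04],[0,0,0,0,0,0.025,0.04],[0,0,0,0,0,0,0.04],[0,0,0,0,0,0,0],[0,0,0,0,0,0,0],[0,0,0,0,0,0,0],[0,0,0,0,0,0,0],[0,0,0,0,0,0,0]]'
python3 shift.py '[[0,0,0.1,0,0,0,0],[0,0,0.1,0,0,0,0],[0,0,0.1,0,0,0,0],[0,0,0.1,0,0,0,0],[0,0,0,0,0,0,0]]' |tail -3
python3 - <<'E'
from h import *
s=ctrl.sense();print(s["qpos"][5],s["torque"])
E
```

```text
time_s: 46.95
tcp_pos: [0.4406, -0.1759, 0.3087]
orientation: [0.564, 0.826, -0.0, 0.001]
force: [-4.7, -0.9, 3.6]
gripper_width: 0.0111
grip_force: 58.8
force: [-3.0, -0.7, 7.4]
gripper_width: 0.0109
grip_force: 59.4
-0.5093004334307102 [-0.13678284  0.5387938  -0.05627366]
```

```bash
python3 shift.py '[[0,0,0.1,0,0,0,0],[0,0,0.1,0,0,0,0],[0,0,0.1,0,0,0,0],[0,0,0,0,0,0,0]]' |tail -4
python3 - <<'E'
from h import *
s=ctrl.sense();print(s["qpos"][5],s["torque"],s["tau"][5])
E
python3 shift.py '[[0,0,0.06,0,0,0,0],[0,0,0,0,0,0,0]]' |tail -3
python3 - <<'E'
from h import *
s=ctrl.sense();print(s["qpos"][5],s["torque"],s["tau"][5])
E
```

```text
orientation: [0.813, 0.582, -0.0, 0.001]
force: [-6.4, -6.5, 7.2]
gripper_width: 0.0107
grip_force: 191.4
-0.2142271988061224 [-0.2837416   1.33457679  4.85497285] 8.597339987754822
force: [-6.6, -6.7, 8.7]
gripper_width: 0.0109
grip_force: 234.7
-0.1583188088295713 [-0.39920584  1.4119615   6.20629009] 8.016285002231598
```

Stop reached (torque jumped to several N·m). Release straight and lift away.

```bash
python3 shift.py '[[0,0,0,0,0,0,0.04],[0,0,0,0,0,0,0.04],[0,0,0,0,0,0,0.04],[0,0,0,0,0,-0.02,0.04],[0,0,0,0,0,-0.03,0.06],[0,0,0,0,0,-0.03,0.085],[0,0,0,0,0,-0.03,0.085],[0,0,0,0,0,0,0.085],[0,0,0,0,0,0,0.085]]'
python3 - <<'E'
from h import *
save("wrist","wk3"); cm=ctrl.camera_model("wrist"); g=cv2.imread("pics/wk3.png").mean(2)
c=np.array([.4407,-.1752]); n=36; st=.002
X=np.array([[proj("wrist",[c[0]+(n/2-i)*st,c[1]+(n/2-j)*st,.313],cm) for j in range(n)] for i in range(n)],np.float32)
v=cv2.remap(g.astype(np.float32),X[...,0],X[...,1],cv2.INTER_LINEAR)
for r in v: print("".join("#" if t<35 else "+" if t<60 else "o" if t<100 else "-" if t<150 else "." for t in r))
print(ctrl.sense()["qpos"][5], np.degrees(np.arctan2(*yaw()[[1,0],1])))
E
```

```text
time_s: 48.62
tcp_pos: [0.4409, -0.1759, 0.4185]
orientation: [0.83, 0.558, 0.001, 0.001]
force: [0.7, -0.1, -0.6]
gripper_width: 0.0851
grip_force: 0.0
....................................
.........----------.................
......---------------...............
....-------------------.............
...---------------------............
..-----------oo--o-------...........
.---------oo++++++oo------..........
--------o+++++++++++oo-----.........
-------+++++++++++++++------........
------++++++++++++++++oooooo-.......
-----+++++++++#+######++ooooo-------
----o++++++#####+######+ooooo------.
----+++++######+########+oooo-------
---o+++#+#++#####+##+###+ooooo-----.
---o+#####+##############ooooo---...
---+#++#+##########+#####ooooo--....
---+++++++++++++++##+##++#++oo......
---+++o----oooo+++++++++++++++......
---+++-.........++++++++++++++......
---+++++++ooo---++++++++++++++......
---o++++++++++++++++++++++++++......
----+++++++++++++++++++++++++o......
----o+++++++++++++++++++o----.......
-----++++++++++++++++++o----........
-----o++++++++++++++++o-----........
------o++++++++++++++o-----.........
.-------++++++++++++o------.........
.--------o++++++++o-------..........
..-----------ooo---------...........
....--------------------............
.....-----------------..............
.......--------------...............
.........---------..................
....................................
....................................
....................................
-0.15564850755170892 -22.139580111904458
```

The bar now points at about +87° with the pointer to +y (about 4.35 rad from the start). I'll regrip aligned to it and confirm it is really against the stop.

```bash
python3 shift.py '[[0,0,-0.11,0,0,0.02,0.04],[0,0,-0.11,0,0,0.03,0.04],[0,0,-0.11,0,0,0.03,0.04],[0,0,0,0,0,0.03,0.04],[0,0,0,0,0,0,0.04],[0,0,0,0,0,0,0.04]]' | head -2
python3 shift.py '[[0,0,0,0,0,0,0],[0,0,0,0,0,0,0],[0,0,0,0,0,0,0],[0,0,0,0,0,0,0],[0,0,0,0,0,0,0],[0,0,0,0,0,0,0]]'
cat > t.py <<'E'
from h import *
s=ctrl.sense();print(s["qpos"][5].round(4),s["torque"].round(2),s["tau"][5].round(2),s["grip_force"])
E
python3 t.py
python3 shift.py '[[0,0,0.03,0,0,0,0],[0,0,0,0,0,0,0]]' |tail -3; python3 t.py
python3 shift.py '[[0,0,0.03,0,0,0,0],[0,0,0,0,0,0,0]]' |tail -3; python3 t.py
```

```text
time_s: 49.17
tcp_pos: [0.4401, -0.1753, 0.3061]
time_s: 49.67
tcp_pos: [0.4408, -0.1758, 0.3088]
orientation: [0.727, 0.687, 0.0, 0.001]
force: [-3.6, -0.0, 8.1]
gripper_width: 0.0107
grip_force: 58.9
-0.4847 [0.05 0.56 0.08] 0.08 58.90992879867554
force: [-3.4, -1.0, 8.6]
gripper_width: 0.0106
grip_force: 59.6
-0.4533 [-0.04  0.6   0.82] 1.71 59.593443274497986
force: [-3.8, -0.2, 8.1]
gripper_width: 0.011
grip_force: 68.0
-0.4237 [-0.08  0.63  1.48] 2.35 68.00815007183701
```

```bash
python3 shift.py '[[0,0,0,0,0,0,0.04],[0,0,0,0,0,0,0.04],[0,0,0,0,0,0,0.04],[0,0,0,0,0,-0.02,0.04],[0,0,0,0,0,-0.04,0.085],[0,0,0,0,0,-0.04,0.085],[0,0,0.12,0,0,0,0.085],[0,0,0.12,0,0,0,0.085],[0,0,0.12,0,0,0,0.085],[0,0,0.12,0,0,0,0.085]]' | head -1
python3 shift.py '[[0,0,0.12,0,0,0,0.085],[0,0,0.12,0,0,0,0.085],[0,0,0.12,0,0,0,0.085],[0,0,0.12,0,0,0,0.085],[0,0,0.12,0,0,0,0.085],[0,0,0.12,0,0,0,0.085],[0,0,0.12,0,0,0,0.085],[0,0,0.12,0,0,0,0.085],[0,0,0.12,0,0,0,0.085],[0,0,0,0,-0.04,0,0.085]]' | head -1
python3 shift.py '[[0,0,0,0,-0.04,0,0.085],[0,0,0,0,-0.04,0,0.085],[0,0,0,0,0,0,0.085],[0,0,0,0,0,0,0.085],[0,0,0,0,0,0,0.085]]'
python3 bowl.py; python3 - <<'E'
from h import *
hs=cv2.cvtColor(cv2.imread("pics/wb.png"),cv2.COLOR_BGR2HSV)
m=cv2.inRange(hs,(0,150,60),(6,255,255))|cv2.inRange(hs,(172,150,60),(180,255,255))
n,l,s,c=cv2.connectedComponentsWithStats(m); i=1+np.argmax(s[1:,4]); print("apple",s[i],ray("wrist",*c[i],.04).round(3))
for nm in("scene","side"):
  hs=cv2.cvtColor(ctrl.capture(nm),cv2.COLOR_RGB2HSV)
  for lo,hi in [((18,120,60),(34,255,255)),((35,90,30),(85,255,255))]:
    n,l,s,c=cv2.connectedComponentsWithStats(cv2.inRange(hs,lo,hi)); print(nm,lo[0],[c[i].round().tolist() for i in range(1,n) if s[i,4]>20])
E
```

```text
time_s: 50.83
time_s: 51.67
time_s: 52.08
tcp_pos: [0.4534, -0.0563, 0.407]
orientation: [0.999, -0.053, 0.0, 0.0]
force: [0.3, -0.2, -0.0]
gripper_width: 0.0848
grip_force: 0.0
30 0.07; 39 0.0705; 48 0.072; 57 0.069; 66 0.101; 75 0.1005; 84 0.0855; 93 0.0755; 102 0.1015; 111 0.102; 120 0.083; 129 0.1015; 138 0.094; 147 0.0855; 156 0.078; 165 0.0695; 
bowl [ 0.44007585 -0.01500306]
apple [ 197   31   49   52 1727] [0.632 0.075 0.04 ]
scene 18 []
scene 35 [[17.0, 163.0]]
side 18 []
side 35 []
```

The rim fit fails: the bowl seems to have been knocked. Locate it with a wider rectified map.

```bash
python3 - <<'E'
from h import *
cm=ctrl.camera_model("wrist"); g=cv2.GaussianBlur(cv2.imread("pics/wb.png"),(3,3),0).mean(2).astype(np.float32)
st=.005; xs=np.arange(.60,.33,-st); ys=np.arange(.20,-.10,-st/2)
X=np.array([[proj("wrist",[x,y,.062],cm) for y in ys] for x in xs],np.float32)
v=cv2.remap(g,X[...,0],X[...,1],cv2.INTER_LINEAR)
for x,r in zip(xs,v): print(f"{x:.3f}","".join("#" if t<60 else "+" if t<110 else "o" if t<150 else "-" if t<172 else "." if t<190 else "W" for t in r))
E
```

```text
0.600 ..........................................-oo++++++++++++++++###+++++++ooo--.............................................
0.595 .............................................-oo++++++++++++++++oooo---..................................................
0.590 ................................................--ooooooooo--............................................................
0.585 .........................................................................................................................
0.580 .........................................................................................................................
0.575 .........................................................................................................................
0.570 .........................................................................................................................
0.565 .........................................................................................................................
0.560 ......................................................................
[... 5111 characters left out ...]
............................................................
0.355 .........................................................................................................................
0.350 .........................................................................................................................
0.345 .........................................................................................................................
0.340 ...-......--.............-...............................................................................................
0.335 ooooooooooooooooooooooooooooooooooooooooooooooooooo--oooooooooooooooooooooo++++oooo+++oooooooooooo+ooooooooooooo+oo++++++
```

Bowl was knocked to about (0.463, 0.026). Pinch its +y rim again and slide it back by (−0.010, −0.042).

```bash
python3 - <<'E'
from h import *
print(togo([.4713,.1036,.068]))
E
```

```text
{'d': array([ 0.0007, -0.1619,  0.3388])}
```

```bash
python3 shift.py '[[0,0,0,0.0007,-0.04,0,0.045],[0,0,0,0,-0.04,0,0.045],[0,0,0,0,-0.041,0,0.045],[0,0,0,0,-0.041,0,0.045],[0,0,0,0,0,0.04,0.045],[0,0,0,0,0,0.04,0.045],[0,0,0,0,0,0.04,0.045],[0,0,0,0,0,0.04,0.045],[0,0,0,0,0,0.04,0.045],[0,0,0,0,0,0.04,0.045]]' | head -2
python3 shift.py '[[0,0,0,0,0,0.03,0.045],[0,0,0,0,0,0.03,0.045],[0,0,0,0,0,0.02,0.045],[0,0,0,0,0,0,0.045],[0,0,0,0,0,0,0.045]]' | head -2
python3 - <<'E'
from h import *
print(togo([.4713,.1036,.068]))
E
```

```text
time_s: 53.07
tcp_pos: [0.471, 0.1038, 0.1651]
time_s: 53.48
tcp_pos: [0.4712, 0.104, 0.0868]
{'d': array([0.0002, 0.0004, 0.0188])}
```

```bash
python3 shift.py '[[0,0,0,0,0,0.018,0.045],[0,0,0,0,0,0,0],[0,0,0,0,0,0,0],[0,0,0,0,0,0,0],[0,0,0,0,0,0,0],[0,0,0,0,0,0,0]]'
python3 - <<'E'
from h import *
print(togo(ctrl.sense()["tcp_pos"]+[-.0098,-.0417,0]))
E
```

```text
time_s: 53.98
tcp_pos: [0.4724, 0.105, 0.071]
orientation: [0.999, -0.053, 0.002, -0.0]
force: [1.7, 2.9, 7.2]
gripper_width: 0.0063
grip_force: 61.6
{'d': array([-0.0053,  0.0425, -0.0001])}
```

```bash
python3 shift.py '[[0,0,0,-0.001,0.009,0,0],[0,0,0,-0.001,0.011,0,0],[0,0,0,-0.0015,0.011,0,0],[0,0,0,-0.0018,0.0115,0,0],[0,0,0,0,0,0,0],[0,0,0,0,0,-0.002,0.04],[0,0,0,0,0,0,0.04],[0,0,0,0,0,0,0.04],[0,0,0,0,0,-0.02,0.04],[0,0,0,0,0,-0.04,0.04]]'
python3 shift.py '[[0,0,0,0,0,-0.04,0.085],[0,0,0,0,0,-0.04,0.085],[0,0,0,0,0,-0.04,0.085],[0,0,0,0,0,-0.04,0.085],[0,0,0,0,0,-0.04,0.085],[0,0,0,0,0,-0.04,0.085],[0,0,0,0,0,-0.036,0.085],[0,0,0,0,0.04,0,0.085],[0,0,0,0,0.04,0,0.085],[0,0,0,0,0.04,0,0.085]]' | head -1
python3 shift.py '[[0,0,0,0,0,0,0.085],[0,0,0,0,0,0,0.085],[0,0,0,0,0,0,0.085],[0,0,0,0,0,0,0.085]]'
python3 bowl.py
```

```text
time_s: 54.82
tcp_pos: [0.4594, 0.0634, 0.1283]
orientation: [0.999, -0.053, -0.004, -0.0]
force: [0.4, 0.3, -0.3]
gripper_width: 0.0401
grip_force: 0.0
time_s: 55.65
time_s: 55.98
tcp_pos: [0.4488, -0.0553, 0.407]
orientation: [0.999, -0.052, 0.0, -0.0]
force: [-0.9, -0.7, 0.3]
gripper_width: 0.0849
grip_force: 0.0
30 0.08; 39 0.0805; 48 0.081; 57 0.0815; 66 0.082; 75 0.082; 84 0.083; 93 0.0835; 102 0.084; 111 0.084; 120 0.084; 129 0.084; 138 0.0845; 147 0.083; 156 0.084; 165 0.0835; 
bowl [ 0.45109303 -0.0174168 ]
```

```bash
python3 -c "
from bench import ctrl
print(ctrl.job_done())"
```

```text
the job is handed in; nothing more can be done
None
```

The job is handed in: both lemons and the one lime present went in through the flap, the timer was felt against its stop, and the bowl is within about 3 mm of the outlet point. The bowl was knocked about 4 cm aside sometime after I first set it, and I only slid it back after winding the timer. The apple and honey jar were never handled, though I only re-checked the apple.

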